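# Seat the coating roller in the drying stand and blow it off with the two-stage air gun

### The job

Take the coating roller from its low white rest and lower it into the drying stand so that its axle drops into both open slots and both ends sit fully on the slot bottoms before you let go of it. Then squeeze the air gun's trigger lever against its barrel between the fingers: first only up to the pressure point, pausing there for about a second, then through it to the end of the second stage, held for about a second; finally let go so that the trigger springs back, with the roller still seated. Do not disturb the small beaker, the pot and the dish standing about.

Things in the scene. Friction and masses are not known exactly. Their poses are not given: they have to be found in the camera images.
- roller_mid (a point): Centre of the coating roller: grey grooved drum 36 mm in diameter, 40 mm long, on a steel axle 8 mm in diameter, 130 mm long (45 mm sticks out on each side); 130 to 250 g, loose. Its x axis runs along the axle (either way round will do). At the start it lies level on the rest, the axle's centre line 48 mm above the worktop. Take it by the drum from above.
- rest: Low white fixed rest on which the roller lies at the start: base plate 125 x 70 x 8 mm, long along its x axis, and two V supports 8 mm thick, 45 mm to either side of the middle, tops 53 mm above the worktop. Origin at the centre of its underside, z up.
- axle_end_a (a point): Point on the axle's centre line 60 mm from the drum's centre, towards one end.
- axle_end_b (a point): Point on the axle's centre line 60 mm from the drum's centre, towards the other end.
- slot_mid (a point): Where the roller's centre must come in the drying stand: half-way between the two slotted posts, 85 mm above the worktop, which is the height of the axle's centre line when both ends rest on the slot bottoms. x runs from post to post, as the axle must lie; y points to the air gun, whose nozzle tip is 86 mm away; z up.
- stand: Fixed drying stand: aluminium base 150 x 380 x 10 mm (long along y, from y = -170 to +210). Right, at x = -45 and +45, y = -100 mm: steel posts 8 mm thick with open-topped slots 11 mm wide, bottoms 81 mm up; above 100 mm the slots flare to a mouth about 30 mm wide, 110 mm up. Left, about y = +100 mm: bench with the air gun, its plate rising at 35 degrees along +x. Origin under the middle, z up.
- squeeze (a point): Where to centre the fingers to squeeze the gun. Frame tilted with the bench: x up the slope, along which the fingers close; y along the barrel away from the nozzle; z square to the slope, 35 degrees from vertical, leaning to the robot's side; bring the fingers in against z (held upright they meet pad and guard before the lever). Below along z: a rubber pad (28 mm), down-slope the bench (37 mm).
- trigger_pad (a point): Centre of the rounded hump (8 mm radius, 16 mm high along the squeeze frame's z) on the trigger lever, on the down-slope side of the barrel; one finger presses here, the other on the barrel's up-slope side. Moves with the lever. Barrel plus lever measure 49 mm across at rest, 41 mm at the pressure point, 33 mm with the second stage fully in.
- barrel: Barrel of the air gun, 22 mm in diameter along y, with nozzle and tail; origin on its axis, 9.5 mm up-slope of the squeeze point, axes as there. Supports below it at y = -45 and +45 mm; along the bench's top edge a back guard, its face at x = +55 mm, its top at z = +30 mm. Rides on a soft sprung saddle: slides up to 10 mm either way along x, so it centres itself between closing fingers.
- first_stage (a joint): First stage of the trigger, rad: 0 released, 0.16 at the pressure point (8 mm at the hump, 1.5 rising to 3.5 N). Springs back.
- second_stage (a joint): Second stage of the trigger, rad, adds to the first: stays 0 until the hump is pressed with about 7 N, 0.16 at the stop (another 8 mm, 10 N). Springs back.
- small_beaker: Small clear beaker, 45 mm in diameter, 58 mm high, standing in front of the drying stand (robot's side); origin at the centre of its underside. Leave alone.
- pot: White sample pot with a red lid, 68 mm in diameter, 63 mm high, behind the drying stand; origin at the centre of its underside. Leave alone.
- dish: Flat round dish, 60 mm in diameter, 13 mm high, beside the rest; origin at the centre of its underside. Leave alone.
Mind the look-alikes: they are no part of the job. What is shaped like the part that bears roller_mid but yellow is not meant.

How it is judged:
By the outcome, as a careful person would: the job done as asked, in the order asked, and still so for the second after the job is handed in, with the robot touching nothing.
It also fails if it takes over 58 s, if anything falls off the work surface, if the arm or the gripper's body presses on something with over 40 N, if the wrist force passes 120 N, or if a joint passes its speed limit or range.

### The arm

A 6-joint arm with a two-finger parallel gripper is mounted at the origin on a cart in front of the work surface, level with it; the furniture and walls round the work are solid. World frame = base frame: x ahead of the robot, y to its left, z up, the work surface at z = 0. Lengths are in m, angles in rad, forces in N, time in s.
With the tool pointing down it reaches from about 0.25 to 0.8 m from the base axis. Payload 8.5 kg.
Tool frame: the origin (TCP) lies on the centre line of the jaws, within the pads' length; the fingertips stand 25 mm ahead of it and the grasp point (between the pads) lies 6 mm ahead of it; x points along the fingers, z is the direction in which the jaws open and shut, and the axes are right-handed (so a half turn about x gives the same grasp; the last joint's range is limited). The gripper opens to 85 mm and grips with 20 to 120 N. Pads are 22 mm wide; open, the fingers measure 114 mm over their backs; the gripper's body (76 mm by 85 mm) begins 54 mm behind the grasp point. The pads swing forward as they close: fully open they stand 13 mm farther back than shut.
Start: joints at [1.161, 0.238, -0.013, 1.319, 0, 1.571], TCP at [0.209, 0.481, 0.232] pointing down, gripper open.
Joint ranges: [-2.66, 2.66], [-1.03, 1.9], [-1.14, 1.46], [-1.82, 2.27], [-1.45, 1.34], [-3.14, 3.14]. Speed limits (rad/s): [2.22, 2.22, 2.79, 3.14, 3.14, 3.14].

### API

Orientations are given as a 3x3 rotation matrix whose columns are the frame's x, y, z axes.
In Python, from workcell import * gives the robot as it stands.
- The arm moves only by the shell command python3 -m inch 'ROWS' [OPENING] [FORCE]. ROWS is JSON, a list of rows, each a list of 4 numbers: the shift along the world's x, y, z in m, then the turn about the world's z in rad. A call has 1 to 10 rows; each row shifts and turns the commanded pose from where the row before left it; what a row does not reach is not made up. A row lasts 1/10 s, in which the tool goes at most 50 mm and 8.59 degrees, less where a joint would pass 70% of its speed; a pose out of reach is approached as far as the arm can. A call is refused whole if a number of a shift passes 0.05 or a number of a turn 0.15, either way. A call with a gripper value outside its range is refused whole. OPENING is the closure in counts, from 0 (fully open) to 255 (shut), set as the call begins (- or left out, the last holds). The fingers move at their own pace and stop on an object; FORCE is the grip in N (left out, the last holds). Time passes only in rows, so rows that do not move let the fingers close. It gives the time, the measured TCP pose, the force and the opening at its end, in the units of the state.
- sense(): the state, without advancing time (a new reading comes with each control period).
- get_image(name): name is "scene" or "top" or "wrist"; returns (picture, depth): 420x560x3 uint8, red, green, blue; 420x560 float32, m along the optical axis (not along the pixel's ray), 0 where there is no reading.
- camera_info(name): a dict with "fx", "fy", "cx", "cy" (pixels), "rvec" (rotation vector, rad) and "tvec" (3), from world to camera coordinates, as OpenCV has them; the wrist camera has in their place "hand_eye" (4x4, takes a point from camera to tool coordinates, whose origin is the TCP and whose axes are the tool frame's). Camera axes: x right, y down, z forward; pixel columns grow to the right and rows downward; lengths in m; the calibration is good to about 2 mm. The wrist camera is an equidistant fisheye: a pixel r from the principal point sees the ray r / f radians off the axis. A picture is of the moment at which its call begins: read the wrist's pose just before it. camera_info takes no time and is no camera call.
- close_job(): hands the job in, once; it reports no verdict.
The state is a dict: "clock": time; "joints": joint angles; "dq": joint speeds; "effort": joint torques, N m; "tool_pos": TCP position; "tool_rot": TCP orientation; "wrist_force": force on the tool from outside, world axes, zero at the start; "wrist_torque": the same for the moment, N m; "width": finger opening in m.
Only numpy, scipy, OpenCV 4.12 (cv2) and the standard library are available. Lean on these libraries where they do the work, as an engineer would, in place of code of your own. Each camera call takes 0.05 s, during which the arm holds its last target. There are 200 camera calls.

## Working session

There is one attempt and no reset: what is moved stays moved. The work goes in short steps, Python scripts to look and compute and a shell command to move; the robot and the scene stay as the last step left them, time stands still between calls to the robot, and variables do not carry over. Pictures are saved under pics/ and viewed, about 8 in all and at most 12, crops included, and the job is handed in when it is done.

```bash
ls; mkdir -p pics; python3 - <<'E'
from workcell import *
import cv2,numpy as np
s=sense();print(s)
for n in("scene","top"):
    im,d=get_image(n);cv2.imwrite(f"pics/{n}0.png",im[:,:,::-1]);np.savez(f"pics/{n}0.npz",im=im,d=d);print(n,camera_info(n))
print(camera_info("wrist"))
a=cv2.imread("pics/top0.png")
E
```

```text
pics
{'clock': 0.0, 'joints': array([ 1.16097386e+00,  2.38794214e-01, -1.42223423e-02,  1.31917915e+00,
       -7.18133445e-06,  1.57076505e+00]), 'dq': array([ 3.72933795e-05,  3.45501963e-04, -5.28586991e-05, -2.79821781e-04,
       -1.19162943e-03, -9.69901966e-04]), 'effort': array([ 5.14158546e-04, -5.38777077e+01,  3.46434867e+01,  1.86083175e-02,
        3.42067111e-06, -8.82788157e-06]), 'tool_pos': array([0.20903138, 0.48116778, 0.23098299]), 'tool_rot': array([[-5.50990423e-04, -9.17204041e-01,  3.98417423e-01],
       [-1.28635866e-03,  3.98417804e-01,  9.17203139e-01],
       [-9.99999021e-01, -7.13755672e-06, -1.39937776e-03]]), 'wrist_force': array([ 0.64287773, -0.12966626,  0.83666607]), 'wrist_torque': array([-0.02552926, -0.0003806 , -0.02931843]), 'width': 0.08537712237638703}
scene {'fx': 461.63055696896976, 'fy': 461.63055696896976, 'cx': 285.2153385524171, 'cy': 205.47537783574364, 'rvec': array([ 2.20949988, -1.17729194,  0.41478555]), 'tvec': array([-0.33845273,  0.36041627,  0.96970807])}
top {'fx': 481.77255470711486, 'fy': 481.77255470711486, 'cx': 284.69569374673557, 'cy': 207.0927839394272, 'rvec': array([ 2.17453939, -2.12838214,  0.13910645]), 'tvec': array([-0.07002568,  0.54374901,  1.46800652])}
{'fx': 325.19226210127806, 'fy': 325.19226210127806, 'cx': 280.24964878689366, 'cy': 213.9532411111156, 'hand_eye': array([[-5.52158079e-04, -2.81722348e-01,  9.59495812e-01,
        -1.42507416e-01],
       [-5.50212457e-04, -9.59495728e-01, -2.81722640e-01,
         7.28347853e-02],
       [ 9.99999696e-01, -6.83481980e-04,  3.74786173e-04,
         3.01385686e-04],
       [ 0.00000000e+00,  0.00000000e+00,  0.00000000e+00,
         1.00000000e+00]])}
```

View images.

View pics/scene0.png

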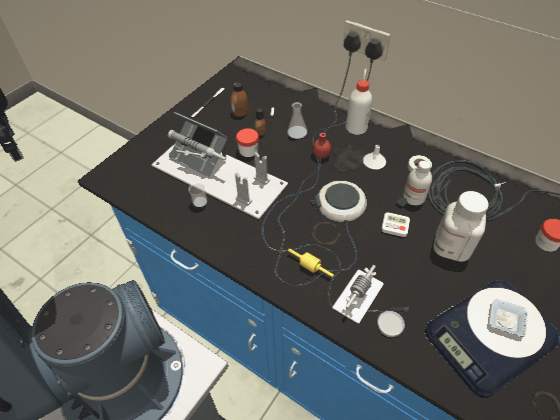

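View pics/top0.png

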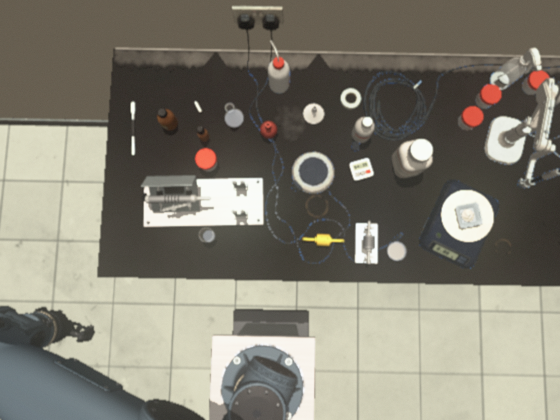

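The scene view shows the stand with the gun at (215,165) and its posts at (240–262,165–205). The grey roller is on the white rest at (360,290). The yellow look-alike is at (310,262), the dish at (391,323), the beaker at (198,196) and the pot at (247,140). In the top view the roller candidates are grey on the rest at (367,243) and yellow at (323,240). Grey on the white rest fits the description. Next I'll measure it and confirm in an enlarged crop.

```bash
cat > h.py <<'E'
import numpy as np,cv2
from workcell import *
def cam(n):
    c=camera_info(n);R=cv2.Rodrigues(c["rvec"])[0];return c,R,c["tvec"]
def plane(n,uv,z):
    c,R,t=cam(n);uv=np.atleast_2d(np.asarray(uv,float))
    r=np.c_[(uv[:,0]-c["cx"])/c["fx"],(uv[:,1]-c["cy"])/c["fy"],np.ones(len(uv))]@R
    o=-R.T@t;return o+r*((z-o[2])/r[:,2])[:,None]
def cloud(n,d):
    c,R,t=cam(n);v,u=np.mgrid[:d.shape[0],:d.shape[1]]
    p=np.stack([(u-c["cx"])/c["fx"]*d,(v-c["cy"])/c["fy"]*d,d],-1)-t
    return p@R
def wcloud(d,pos,rot):
    c=camera_info("wrist");v,u=np.mgrid[:d.shape[0],:d.shape[1]]
    x=(u-c["cx"])/c["fx"];y=(v-c["cy"])/c["fy"];r=np.hypot(x,y)+1e-9;k=np.tan(r)/r
    p=np.stack([x*k*d,y*k*d,d],-1);H=c["hand_eye"]
    return (p@H[:3,:3].T+H[:3,3])@rot.T+pos
E
python3 - <<'E'
from h import *
for n,cr in (("top",None),("scene",None)):
    f=np.load(f"pics/{n}0.npz");im,d=f["im"],f["d"];P=cloud(n,d)
    hsv=cv2.cvtColor(im,cv2.COLOR_RGB2HSV)
    white=((hsv[...,2]>150)&(hsv[...,1]<60)).astype(np.uint8)
    for nm,(x0,y0,x1,y1),z in ((("rest",(345,215,384,270),.008),("stand",(135,170,270,235),.01)) if n=="top" else (("rest",(325,255,385,325),.008),("stand",(145,110,292,215),.01))):
        m=np.zeros_like(white);m[y0:y1,x0:x1]=white[y0:y1,x0:x1]
        pts=np.argwhere(m)[:,::-1]
        w=plane(n,pts,z)
        r=cv2.minAreaRect((w[:,:2]*1000).astype(np.float32));print(n,nm,"rect",r)
    if n=="top":
        for nm,uv,z in (("pot",(206,159),.063),("beaker",(207,235),.058),("dish",(397,252),.013)): print(nm,plane(n,uv,z),P[uv[1],uv[0]])
    m=(d>0)
    for nm,b in (("restcloud",None),):
        c=plane("top",(367,243),.048)[0]
        s=m&(abs(P[...,0]-c[0])<.08)&(abs(P[...,1]-c[1])<.06)&(P[...,2]>.035)&(P[...,2]<.09)
        q=P[s];print(n,len(q),q.mean(0),q.min(0),q.max(0)); uu=np.linalg.svd((q-q.mean(0))[:,:2])[2];print(uu[0])
        h=q[q[:,2]>.057];print("drum",h.mean(0),h.min(0),h.max(0),len(h))
a=np.load("pics/top0.npz")["im"][:,:,::-1];b=np.load("pics/scene0.npz")["im"][:,:,::-1]
A=cv2.resize(a[165:275,130:275],(0,0),fx=2.75,fy=2.75,interpolation=cv2.INTER_CUBIC);B=cv2.resize(b[100:220,145:295],(0,0),fx=2.66,fy=2.66,interpolation=cv2.INTER_CUBIC)
C=cv2.resize(a[215:275,300:410],(400,218),interpolation=cv2.INTER_CUBIC);D=cv2.resize(b[245:325,270:400],(400,246),interpolation=cv2.INTER_CUBIC)
o=np.zeros((600,800,3),np.uint8)
for I,x,y in((A,0,0),(B,400,0),(C,0,330),(D,400,330)):
    hh=min(I.shape[0],600-y);ww=min(I.shape[1],400);o[y:y+hh,x:x+ww]=I[:hh,:ww]
cv2.imwrite("pics/crop1.png",o)
E
```

```text
top rest rect ((444.0179748535156, -316.41632080078125), (69.5595932006836, 132.26443481445312), 89.78900146484375)
top stand rect ((546.9391479492188, 200.78868103027344), (179.5535125732422, 380.2720947265625), 1.7305057048797607)
pot [[0.68702213 0.1892451  0.063     ]] [0.68779988 0.18982676 0.05965229]
beaker [[0.45120636 0.17683821 0.058     ]] [0.45503392 0.18572032 0.00407437]
dish [[ 0.413925   -0.41270011  0.013     ]] [ 0.41424187 -0.41434489  0.00583756]
top 278 [ 0.43792446 -0.31604468  0.05528802] [ 0.37702066 -0.33425733  0.0373563 ] [ 0.50285242 -0.29920451  0.073831  ]
[-0.99988742  0.01500468]
drum [ 0.43975618 -0.31580283  0.06261358] [ 0.39788642 -0.32965742  0.05728   ] [ 0.46483856 -0.29920451  0.073831  ] 113
scene rest rect ((447.2250061035156, -313.2168884277344), (154.55482482910156, 118.39131164550781), 27.99165916442871)
scene stand rect ((623.7955932617188, 238.3260498046875), (433.24139404296875, 398.93731689453125), 30.219486236572266)
scene 515 [ 0.43707688 -0.31896401  0.05477862] [ 0.37654225 -0.33549499  0.0350377 ] [ 0.50903568 -0.29925144  0.06909676]
[-0.99989983  0.014154  ]
drum [ 0.44051904 -0.31850858  0.06233619] [ 0.4214961  -0.3335413   0.05706417] [ 0.46312161 -0.30225576  0.06909676] 210
```

View pics/crop1.png

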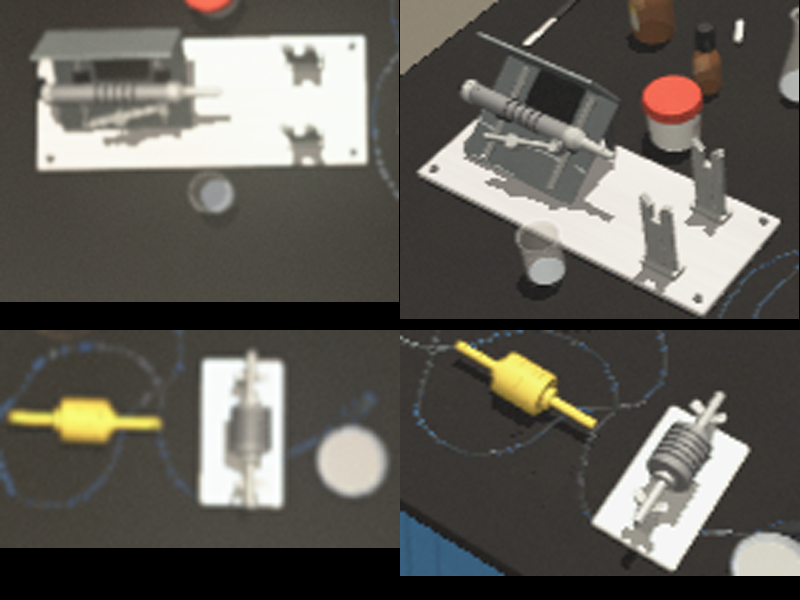

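Grey drum on the white rest is confirmed: crop (250,430), axle along world x. The yellow one at (85,420) lies loose and is not meant. Next I'll measure the stand posts and the barrel.

```bash
python3 - <<'E'
from h import *
f=np.load("pics/top0.npz");im,d=f["im"],f["d"]
hsv=cv2.cvtColor(im,cv2.COLOR_RGB2HSV);w=((hsv[...,2]>150)&(hsv[...,1]<60)).astype(np.uint8)
m=np.zeros_like(w);m[170:235,200:270]=w[170:235,200:270]
q=plane("top",np.argwhere(m)[:,::-1],.01)
r=cv2.minAreaRect((q[:,:2]*1000).astype(np.float32));print("right part of base",r,cv2.boxPoints(r).round(0).tolist())
for n in("top","scene"):
    d=np.load(f"pics/{n}0.npz")["d"];P=cloud(n,d);ok=d>0
    s=ok&(abs(P[...,1]-.1)<.05)&(P[...,2]>.07)&(P[...,2]<.12)&(P[...,0]>.42)&(P[...,0]<.65);q=P[s]
    for a in (q[q[:,0]<.54],q[q[:,0]>=.54]): print(n,"post",len(a),a.mean(0).round(4),a.min(0).round(4),a.max(0).round(4))
    s=ok&(P[...,1]>.17)&(P[...,1]<.45)&(P[...,2]>.12)&(P[...,0]>.4)&(P[...,0]<.7);q=P[s]
    print(n,"gun z max by x",[(round(x,2),round(q[abs(q[:,0]-x)<.005][:,2].max(),3)) for x in np.arange(.46,.66,.01) if (abs(q[:,0]-x)<.005).any()])
    for y in np.arange(.18,.42,.02):
        a=q[(abs(q[:,1]-y)<.01)&(q[:,0]<.575)];
        if len(a): i=a[:,2].argsort()[-3:];print(round(y,2),a[i].mean(0).round(4))
E
```

```text
right part of base ((550.4741821289062, 110.66476440429688), (179.4700469970703, 200.7227325439453), 2.563478469848633) [[456.0, 207.0], [465.0, 6.0], [645.0, 14.0], [636.0, 215.0]]
top post 46 [0.518  0.0814 0.0932] [0.5147 0.0636 0.0723] [0.523  0.0978 0.1115]
top post 51 [0.6078 0.0843 0.0916] [0.6038 0.0675 0.0709] [0.6131 0.1011 0.1137]
top gun z max by x [(np.float64(0.58), np.float64(0.147)), (np.float64(0.59), np.float64(0.147)), (np.float64(0.6), np.float64(0.138)), (np.float64(0.61), np.float64(0.124))]
scene post 124 [0.5196 0.0796 0.0887] [0.5152 0.0622 0.0707] [0.5262 0.0993 0.1082]
scene post 119 [0.6092 0.0831 0.0886] [0.6048 0.0656 0.0701] [0.6157 0.1026 0.112 ]
scene gun z max by x [(np.float64(0.58), np.float64(0.143)), (np.float64(0.59), np.float64(0.145)), (np.float64(0.6), np.float64(0.138)), (np.float64(0.61), np.float64(0.121))]
```

```bash
python3 -m inch '[[0.03,-0.05,0,0],[0.03,-0.05,0,0],[0.03,-0.05,0,0],[0.03,-0.05,0,0],[0.03,-0.05,0,0],[0.03,-0.05,0,0],[0.02,-0.05,0,0],[0.01,-0.05,0,0],[0,-0.05,0,0],[0,-0.05,0,0]]' 0 60
```

```text
clock: 1.1
tool_pos: [0.3915, 0.0268, 0.2314]
tool_rot: [[-0.0, -0.917, 0.398], [-0.0, 0.398, 0.917], [-1.0, 0.0, -0.0]]
wrist_force: [0.6, 0.3, -0.2]
width: 0.0854
```

```bash
python3 -m inch '[[0.006,-0.043,0,0.05],[0.006,-0.043,0,0.05],[0.006,-0.043,0,0.05],[0.006,-0.043,0,0.05],[0.006,-0.043,0,0.05],[0.006,-0.043,0,0.05],[0.006,-0.043,-0.015,0.05],[0.006,-0.043,-0.015,0.046],[0,0,0,0],[0,0,0,0]]' 0 60
cat > look.py <<'E'
import sys
from h import *
s=sense();im,d=get_image("wrist");n=sys.argv[1]
np.savez(f"pics/{n}.npz",im=im,d=d,pos=s["tool_pos"],rot=s["tool_rot"])
cv2.imwrite(f"pics/{n}.png",im[:,:,::-1]);print(s["tool_pos"],s["clock"])
E
python3 look.py w1; python3 - <<'E'
from h import *
f=np.load("pics/w1.npz");P=wcloud(f["d"],f["pos"],f["rot"]);ok=f["d"]>0
s=ok&(abs(P[...,0]-.44)<.09)&(abs(P[...,1]+.317)<.06)&(P[...,2]>.03)&(P[...,2]<.1);q=P[s]
print(len(q),q.min(0),q.max(0))
h=q[q[:,2]>.06];print("drum",h.mean(0).round(4),h.min(0).round(4),h.max(0).round(4))
for x0 in np.arange(.36,.53,.01):
    a=q[abs(q[:,0]-x0)<.005]
    if len(a):
        t=a[a[:,2]>a[:,2].max()-.006]; print(round(x0,3),len(a),"zmax",a[:,2].max().round(4),"y",t[:,1].mean().round(4))
E
```

```text
clock: 2.1
tool_pos: [0.4392, -0.3156, 0.2005]
tool_rot: [[-0.002, -1.0, 0.016], [0.002, 0.016, 1.0], [-1.0, 0.002, 0.001]]
wrist_force: [-0.2, -0.2, 0.2]
width: 0.0853
[ 0.43919236 -0.31562897  0.20047537] 2.1
3017 [ 0.37877235 -0.3342231   0.0302523 ] [ 0.50835769 -0.29897519  0.06778763]
drum [ 0.4424 -0.3162  0.0642] [ 0.4236 -0.3302  0.06  ] [ 0.463  -0.303   0.0678]
0.38 63 zmax 0.053 y -0.3156
0.39 147 zmax 0.054 y -0.3162
0.4 265 zmax 0.0548 y -0.3157
0.41 95 zmax 0.0542 y -0.3161
0.42 351 zmax 0.0672 y -0.3167
0.43 420 zmax 0.0677 y -0.3164
0.44 416 zmax 0.0676 y -0.3163
0.45 405 zmax 0.0678 y -0.3166
0.46 295 zmax 0.0673 y -0.3162
0.47 85 zmax 0.0581 y -0.3165
0.48 173 zmax 0.0544 y -0.3171
0.49 196 zmax 0.0544 y -0.3165
0.5 81 zmax 0.0537 y -0.3169
0.51 25 zmax 0.0532 y -0.3168
```

View pics/w1.png

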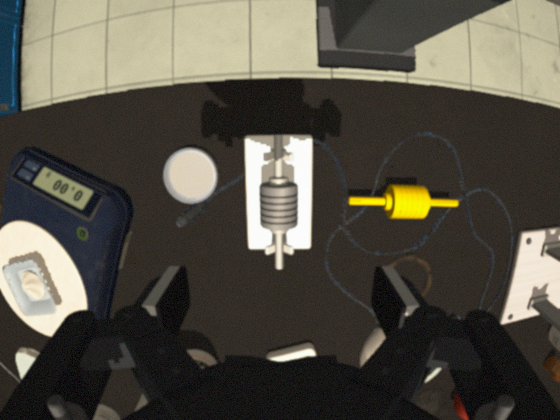

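The wrist view shows the roller at (280,205) lined up between the fingers, the dish clear at (190,175) and the yellow one at (405,202). The drum centre comes out at (0.443,-0.316) with its top at 0.067, which agrees with 48+18 mm. Now I'll descend and grip.

```bash
python3 -m inch '[[0.0035,-0.001,-0.03,0],[0,0,-0.03,0],[0,0,-0.03,0],[0,0,-0.03,0],[0,0,-0.02,0],[0,0,-0.005,0],[0,0,0,0],[0,0,0,0]]' 0 50 && python3 -m inch '[[0,0,0,0],[0,0,0,0],[0,0,0,0],[0,0,0,0],[0,0,0,0],[0,0,0,0],[0,0,0,0],[0,0,0,0]]' 255 50
```

```text
clock: 2.95
tool_pos: [0.4442, -0.3162, 0.058]
tool_rot: [[0.002, -1.0, 0.013], [-0.001, 0.013, 1.0], [-1.0, -0.002, -0.001]]
wrist_force: [-0.2, -0.1, -0.6]
width: 0.0855
clock: 3.75
tool_pos: [0.4437, -0.3172, 0.0572]
tool_rot: [[0.001, -1.0, 0.014], [-0.002, 0.014, 1.0], [-1.0, -0.001, -0.002]]
wrist_force: [-1.8, -4.1, 5.8]
width: 0.0262
```

```bash
python3 -m inch '[[0,0,0,0],[0,0,0,0]]'; python3 look.py w2; python3 - <<'E'
from h import *
a=cv2.imread("pics/w2.png");im,d=get_image("scene")
b=cv2.resize(im[230:340,290:420,::-1],(400,338),interpolation=cv2.INTER_CUBIC)
o=np.zeros((420,800,3),np.uint8);o[:,:400]=a[:,80:480];o[:338,400:]=b;cv2.imwrite("pics/c2.png",o)
E
```

```text
clock: 3.95
tool_pos: [0.4436, -0.3173, 0.0572]
tool_rot: [[0.001, -1.0, 0.014], [-0.002, 0.014, 1.0], [-1.0, -0.001, -0.002]]
wrist_force: [-1.3, -3.3, 5.6]
width: 0.0262
[ 0.44364644 -0.31725492  0.0572386 ] 3.95
```

View pics/c2.png

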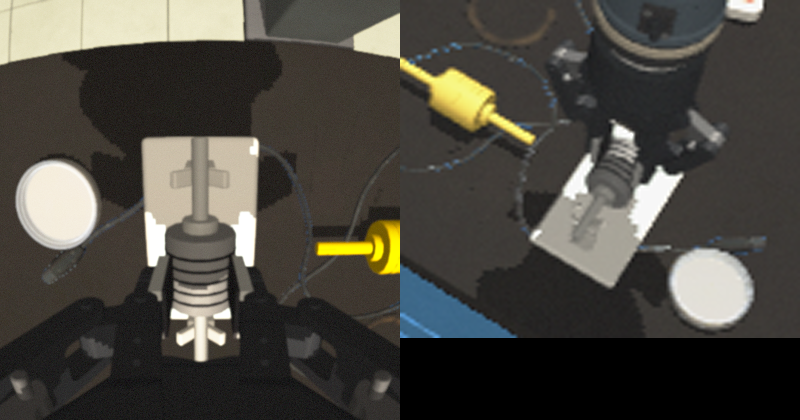

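The wrist view shows the drum between the fingers at (200,270), but the width reads 26 mm where I expected 36. I'll lift a little and check.

```bash
python3 -m inch '[[0,0,0.003,0],[0,0,0.004,0],[0,0,0.004,0],[0,0,0.004,0],[0,0,0,0],[0,0,0,0]]'; python3 look.py w3; python3 - <<'E'
from h import *
for n in("w2","w3"):
    f=np.load(f"pics/{n}.npz");P=wcloud(f["d"],f["pos"],f["rot"]);ok=f["d"]>0
    s=ok&(abs(P[...,0]-.44)<.09)&(abs(P[...,1]+.317)<.008)&(P[...,2]>.03)&(P[...,2]<.11);q=P[s]
    print(n,f["pos"])
    for x0 in np.arange(.37,.53,.01):
        a=q[abs(q[:,0]-x0)<.005]
        if len(a): print(round(x0,3),len(a),"zmax",a[:,2].max().round(4))
    s=ok&(abs(P[...,0]-.44)<.015)&(abs(P[...,1]+.317)<.05)&(P[...,2]>.0)&(P[...,2]<.11);q=P[s]
    for y0 in np.arange(-.36,-.27,.005):
        a=q[abs(q[:,1]-y0)<.0025]
        if len(a): print("y",round(y0,3),len(a),a[:,2].max().round(4),a[:,2].min().round(4))
E
```

```text
clock: 4.65
tool_pos: [0.4434, -0.3162, 0.0716]
tool_rot: [[0.0, -1.0, 0.014], [-0.0, 0.014, 1.0], [-1.0, -0.0, -0.0]]
wrist_force: [0.3, -0.3, -1.1]
width: 0.0258
[ 0.44343862 -0.31616004  0.07164929] 4.65
w2 [ 0.44364644 -0.31725492  0.0572386 ]
0.38 255 zmax 0.053
0.39 476 zmax 0.0537
0.4 592 zmax 0.0536
0.41 343 zmax 0.053
0.42 1027 zmax 0.0669
0.43 717 zmax 0.0674
0.44 674 zmax 0.0673
0.45 580 zmax 0.0676
0.46 431 zmax 0.0669
0.47 39 zmax 0.0526
0.48 357 zmax 0.0531
0.49 340 zmax 0.053
0.5 171 zmax 0.0526
0.51 17 zmax 0.0515
y -0.36 196 0.1099 0.0
y -0.355 235 0.11 0.0
y -0.35 486 0.11 0.0045
y -0.345 551 0.11 0.0063
y -0.34 795 0.11 0.0063
y -0.335 770 0.11 0.0066
y -0.33 1505 0.11 0.0068
y -0.325 624 0.0662 0.0065
y -0.32 628 0.0675 0.0081
y -0.315 605 0.0676 0.0638
y -0.31 643 0.067 0.0067
y -0.305 1071 0.0962 0.0064
y -0.3 1166 0.11 0.0063
y -0.295 730 0.11 0.0066
y -0.29 690 0.1098 0.0062
y -0.285 612 0.11 0.0057
y -0.28 274 0.11 0.0
y -0.275 222 0.11 0.0
w3 [ 0.44343862 -0.31616004  0.07164929]
0.38 248 zmax 0.0679
0.39 439 zmax 0.068
0.4 547 zmax 0.0681
0.41 348 zmax 0.0673
0.42 1006 zmax 0.0813
0.43 700 zmax 0.0815
0.44 646 zmax 0.082
0.45 591 zmax 0.0817
0.46 412 zmax 0.0815
0.47 46 zmax 0.0676
0.48 213 zmax 0.0679
0.49 283 zmax 0.0674
0.5 174 zmax 0.0672
0.51 16 zmax 0.0655
y -0.36 132 0.005 0.0
y -0.355 105 0.0037 0.0
y -0.35 227 0.0096 0.004
y -0.345 303 0.0102 0.0064
y -0.34 491 0.1033 0.0064
y -0.335 438 0.1099 0.0064
y -0.33 1300 0.11 0.0066
y -0.325 662 0.0799 0.0067
y -0.32 630 0.082 0.007
y -0.315 631 0.0817 0.0784
y -0.31 627 0.0813 0.0068
y -0.305 705 0.11 0.0066
y -0.3 1239 0.11 0.0068
y -0.295 431 0.1093 0.0066
y -0.29 487 0.1025 0.0061
y -0.285 297 0.0099 0.006
y -0.28 113 0.007 0.0
y -0.275 109 0.0017 0.0
```

It is held and level: the axle rose 14 mm with the tool. Transport to a point short of the posts.

```bash
python3 -m inch '[[0,0,0.035,0],[0.005,0.02,0.03,0],[0.011,0.04,0.015,0],[0.015,0.045,0.01,0],[0.015,0.045,0.01,0],[0.015,0.045,0.01,0],[0.015,0.045,0.01,0],[0.015,0.04,0,0],[0.013,0.02,0,0.02],[0.01,0,0,0.02]]' && python3 -m inch '[[0.005,0.01,0,0],[0,0,0,0],[0,0,0,0]]'; python3 look.py w4; python3 - <<'E'
from h import *
f=np.load("pics/w4.npz");P=wcloud(f["d"],f["pos"],f["rot"]);ok=f["d"]>0
s=ok&(abs(P[...,1]-.082)<.03)&(P[...,2]>.06)&(P[...,2]<.13)&(P[...,0]>.49)&(P[...,0]<.64);q=P[s]
for nm,a in(("near",q[q[:,0]<.563]),("far",q[q[:,0]>.563])):
    print(nm,len(a),a.min(0).round(4),a.max(0).round(4))
    for z in np.arange(.08,.113,.004):
        b=np.sort(a[abs(a[:,2]-z)<.002][:,1])
        if len(b)>3:
            g=np.diff(b);i=g.argmax();print("  z",round(z,3),b[0].round(4),"gap",b[i].round(4),b[i+1].round(4),b[-1].round(4),"x",a[abs(a[:,2]-z)<.002][:,0].mean().round(4))
E
```

```text
clock: 5.7
tool_pos: [0.5579, -0.0134, 0.1914]
tool_rot: [[-0.0, -1.0, -0.031], [0.0, -0.031, 1.0], [-1.0, 0.0, 0.0]]
wrist_force: [0.2, -0.4, -1.1]
width: 0.0261
clock: 6.0
tool_pos: [0.5619, -0.0069, 0.1913]
tool_rot: [[-0.001, -1.0, -0.025], [-0.0, -0.025, 1.0], [-1.0, 0.001, -0.0]]
wrist_force: [-0.3, 0.2, -1.2]
width: 0.0259
[ 0.56191331 -0.00685736  0.19132705] 6.0
near 840 [0.5176 0.0634 0.06  ] [0.5274 0.1004 0.1104]
  z 0.08 0.0645 gap 0.0704 0.0757 0.0986 x 0.5211
  z 0.084 0.0644 gap 0.0788 0.0817 0.097 x 0.5211
  z 0.088 0.0644 gap 0.0742 0.0868 0.0975 x 0.5215
  z 0.092 0.0642 gap 0.0745 0.0869 0.0981 x 0.5217
  z 0.096 0.064 gap 0.0747 0.0868 0.0964 x 0.5208
  z 0.1 0.0639 gap 0.076 0.0872 0.0988 x 0.5216
  z 0.104 0.0667 gap 0.0748 0.0883 0.0946 x 0.5223
  z 0.108 0.0634 gap 0.0701 0.0921 0.1004 x 0.5225
  z 0.112 0.0659 gap 0.0669 0.0955 0.0978 x 0.5228
far 1130 [0.6071 0.0669 0.06  ] [0.618  0.104  0.1109]
  z 0.08 0.0676 gap 0.0934 0.0947 0.1014 x 0.6108
  z 0.084 0.0678 gap 0.0802 0.0861 0.1022 x 0.6098
  z 0.088 0.0678 gap 0.0799 0.0905 0.102 x 0.6098
  z 0.092 0.0679 gap 0.0782 0.0905 0.1021 x 0.6096
  z 0.096 0.0676 gap 0.079 0.0907 0.1022 x 0.6097
  z 0.1 0.0677 gap 0.0801 0.0906 0.1021 x 0.6106
  z 0.104 0.0673 gap 0.0785 0.092 0.1016 x 0.6113
  z 0.108 0.0669 gap 0.0742 0.0949 0.104 x 0.6117
  z 0.112 0.0706 gap 0.0706 0.0998 0.1008 x 0.6124
```

View pics/w4.png

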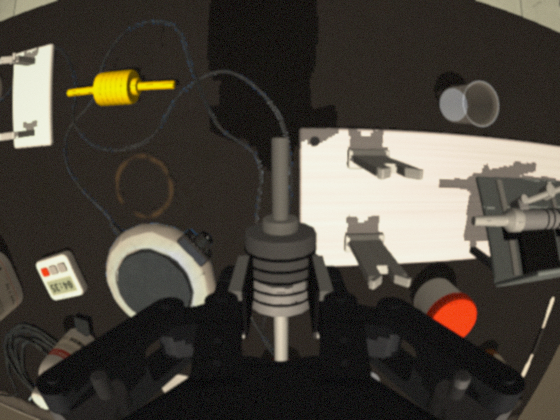

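The wrist view shows both posts, near at (385,165) and far at (375,255), the pot at (447,308) and the beaker at (470,103). The slot centres are near (0.5215,0.0808) and far (0.611,0.0848). Next is the axle in the hand.

```bash
python3 - <<'E'
from h import *
f=np.load("pics/w4.npz");P=wcloud(f["d"],f["pos"],f["rot"]);ok=f["d"]>0;T=f["pos"]
s=ok&(abs(P[...,0]-T[0])<.08)&(abs(P[...,1]-T[1])<.03)&(P[...,2]>.175)&(P[...,2]<.206);q=P[s]
print(q[:,0].min(),q[:,0].max())
for x in np.arange(.49,.64,.01):
    a=q[(abs(q[:,0]-x)<.005)&(abs(q[:,1]-T[1])<(.006 if abs(x-T[0])>.022 else .018))]
    if len(a)>5:print(round(x,3),len(a),a[:,1].min().round(4),a[:,1].max().round(4),a[:,1].mean().round(4),a[:,2].max().round(4))
print(sense()["tool_rot"][:,2],sense()["tool_pos"])
E
```

```text
0.49705730595845327 0.6254094483648839
0.5 303 -0.0115 -0.0039 -0.0076 0.1871
0.51 363 -0.0113 -0.0036 -0.0074 0.1877
0.52 354 -0.0111 -0.0033 -0.0072 0.188
0.53 341 -0.0109 -0.003 -0.0069 0.1877
0.54 1834 -0.0243 0.0111 -0.0064 0.2014
0.55 1556 -0.0249 0.0111 -0.0068 0.206
0.56 1111 -0.0239 0.0071 -0.0062 0.2058
0.57 1022 -0.0193 0.0076 -0.006 0.2054
0.58 536 -0.0196 0.0086 -0.0058 0.2009
0.59 73 -0.0087 -0.0015 -0.005 0.1871
0.6 195 -0.0087 -0.0011 -0.005 0.187
0.61 179 -0.0085 -0.0009 -0.0048 0.1873
0.62 145 -0.0084 -0.0011 -0.0049 0.1868
[-2.48770307e-02  9.99690492e-01 -2.33538200e-04] [ 0.56182893 -0.00702393  0.1914272 ]
```

```bash
python3 -m inch '[[0.004,0.03,0,0.019],[0,0.03,0,0],[0,0.022,0,0],[0,0.007,0,0],[0,0,-0.02,0],[0,0,-0.02,0],[0,0,-0.015,0],[0,0,-0.008,0],[0,0,0,0],[0,0,0,0]]'; python3 look.py w5; cat > m.py <<'E'
import sys
from h import *
f=np.load(f"pics/{sys.argv[1]}.npz");P=wcloud(f["d"],f["pos"],f["rot"]);ok=f["d"]>0;T=f["pos"]
s=ok&(abs(P[...,0]-T[0])<.08)&(abs(P[...,1]-T[1])<.008)&(P[...,2]>T[2]-.018)&(P[...,2]<T[2]);q=P[s]
for lo,hi in((-.067,-.03),(.03,.067)):
    a=q[(q[:,0]-T[0]>lo)&(q[:,0]-T[0]<hi)]
    t=a[a[:,2]>np.percentile(a[:,2],97)-.003] if len(a) else a
    if len(a): print("axle",len(a),t.mean(0).round(4),"ztop",np.percentile(a[:,2],97).round(4))
s=ok&(abs(P[...,1]-.083)<.03)&(P[...,2]>.085)&(P[...,2]<.109)
for nm,x in(("near",.5215),("far",.611)):
    q=P[s&(abs(P[...,0]-x)<.012)]
    for z in (.092,.097,.102,.107):
        b=np.sort(q[abs(q[:,2]-z)<.0025][:,1])
        if len(b)>3: i=np.diff(b).argmax();print(nm,z,b[i].round(4),b[i+1].round(4),((b[i]+b[i+1])/2).round(4))
E
python3 m.py w5
```

```text
clock: 7.05
tool_pos: [0.5666, 0.0823, 0.1292]
tool_rot: [[0.001, -0.999, -0.044], [-0.0, -0.044, 0.999], [-1.0, -0.001, -0.0]]
wrist_force: [0.6, -0.8, -1.1]
width: 0.0261
[0.56664805 0.08228358 0.12918778] 7.05
axle 1255 [0.5186 0.0809 0.1232] ztop 0.1246
axle 598 [0.6118 0.0852 0.1232] ztop 0.1244
near 0.092 0.076 0.0875 0.0818
near 0.097 0.0763 0.0876 0.0819
near 0.102 0.0764 0.0878 0.0821
near 0.107 0.0738 0.0914 0.0826
far 0.097 0.08 0.0907 0.0854
far 0.102 0.08 0.0912 0.0856
far 0.107 0.0757 0.0947 0.0852
```

```bash
python3 -m inch '[[0,0.0006,-0.006,0],[0,0,-0.006,0],[0,0,-0.006,0],[0,0,-0.006,0],[0,0,-0.004,0],[0,0,-0.003,0],[0,0,0,0],[0,0,0,0]]'; python3 look.py w6; python3 m.py w6
```

```text
clock: 7.9
tool_pos: [0.5665, 0.0834, 0.0976]
tool_rot: [[0.0, -0.999, -0.045], [-0.0, -0.045, 0.999], [-1.0, -0.0, -0.0]]
wrist_force: [0.3, -0.2, -1.4]
width: 0.0258
[0.56646145 0.08340742 0.0976392 ] 7.9
axle 1453 [0.5187 0.0821 0.0918] ztop 0.0933
axle 832 [0.6107 0.0848 0.0929] ztop 0.0949
near 0.092 0.0767 0.0779 0.0773
near 0.097 0.0765 0.0875 0.082
near 0.102 0.0765 0.0877 0.0821
near 0.107 0.0728 0.0906 0.0817
far 0.092 0.0799 0.0823 0.0811
far 0.097 0.0795 0.0908 0.0852
far 0.102 0.0797 0.0909 0.0853
far 0.107 0.0754 0.0948 0.0851
```

Both ends are in the slots with no contact force, and about 4 mm is left to go. I'll lower until the force shows contact.

```bash
python3 -m inch '[[0,0,-0.002,0],[0,0,-0.001,0],[0,0,0,0],[0,0,0,0]]'; python3 -m inch '[[0,0,-0.001,0],[0,0,0,0],[0,0,0,0]]';python3 -m inch '[[0,0,-0.001,0],[0,0,0,0],[0,0,0,0]]'
```

```text
clock: 8.35
tool_pos: [0.5664, 0.0834, 0.0946]
tool_rot: [[0.0, -0.999, -0.045], [-0.0, -0.045, 0.999], [-1.0, -0.0, -0.0]]
wrist_force: [-0.6, -0.4, -2.1]
width: 0.0265
clock: 8.65
tool_pos: [0.5665, 0.0834, 0.0943]
tool_rot: [[0.001, -0.999, -0.045], [0.0, -0.045, 0.999], [-1.0, -0.001, -0.0]]
wrist_force: [-2.3, -0.1, 6.8]
width: 0.026
clock: 8.95
tool_pos: [0.5665, 0.0834, 0.0941]
tool_rot: [[0.001, -0.999, -0.045], [0.0, -0.045, 0.999], [-1.0, -0.001, -0.0]]
wrist_force: [-4.4, -1.2, 13.0]
width: 0.0261
```

```bash
python3 -m inch '[[0,0,-0.001,0],[0,0,0,0],[0,0,0,0]]';python3 look.py w7; python3 m.py w7; python3 -c "
from workcell import *;s=sense();print(s['wrist_torque'],s['wrist_force'])"
```

```text
clock: 9.25
tool_pos: [0.5666, 0.0834, 0.0939]
tool_rot: [[0.002, -0.999, -0.045], [0.0, -0.045, 0.999], [-1.0, -0.002, 0.0]]
wrist_force: [-6.8, -1.4, 21.5]
width: 0.0259
[0.56658793 0.08343993 0.09389622] 9.25
axle 1480 [0.5187 0.0822 0.0884] ztop 0.09
axle 844 [0.6109 0.0854 0.0891] ztop 0.0911
near 0.092 0.0763 0.0803 0.0783
near 0.097 0.0767 0.0876 0.0821
near 0.102 0.0763 0.0876 0.082
near 0.107 0.0734 0.0908 0.0821
far 0.092 0.0795 0.0852 0.0823
far 0.097 0.0803 0.0908 0.0856
far 0.102 0.0803 0.0909 0.0856
far 0.107 0.0767 0.0944 0.0855
[-0.19892632  1.5189809  -0.00378126] [-7.04556536 -1.08072449 21.56713781]
```

Both ends carry load and the axle heights are level at slot-bottom height. I'll ease the preload a little, open and retreat upward.

```bash
python3 -m inch '[[0,0,0.001,0],[0,0,0,0],[0,0,0,0]]' && python3 -m inch '[[0,0,0,0],[0,0,0,0],[0,0,0,0],[0,0,0,0],[0,0,0,0]]' 0 50 && python3 -m inch '[[0,0,0.01,0],[0,0,0.02,0],[0,0,0.035,0],[0,0,0.04,0],[0,0,0.04,0],[0,0,0.03,0],[-0.02,0,0.02,0],[0,0,0,0],[0,0,0,0]]';python3 look.py w8; python3 - <<'E'
from h import *
f=np.load("pics/w8.npz");P=wcloud(f["d"],f["pos"],f["rot"]);ok=f["d"]>0
s=ok&(P[...,2]>.06)&(P[...,2]<.12)&(abs(P[...,1]-.083)<.006)
for x in np.arange(.5,.64,.01):
    a=P[s&(abs(P[...,0]-x)<.005)]
    if len(a): print(round(x,3),len(a),a[:,2].max().round(4),np.percentile(a[:,2],90).round(4))
E
```

```text
clock: 9.6
tool_pos: [0.5665, 0.0834, 0.0941]
tool_rot: [[0.001, -0.999, -0.045], [0.0, -0.045, 0.999], [-1.0, -0.001, 0.0]]
wrist_force: [-5.1, -2.1, 13.6]
width: 0.026
clock: 10.1
tool_pos: [0.5664, 0.0834, 0.0924]
tool_rot: [[-0.0, -0.999, -0.045], [-0.0, -0.045, 0.999], [-1.0, 0.0, -0.0]]
wrist_force: [0.0, -0.1, -0.7]
width: 0.0853
clock: 11.0
tool_pos: [0.5465, 0.0834, 0.2883]
tool_rot: [[0.002, -0.999, -0.045], [0.0, -0.045, 0.999], [-1.0, -0.002, 0.0]]
wrist_force: [-0.9, -0.1, -0.5]
width: 0.0855
[0.5464963  0.08343478 0.28830849] 11.0
0.5 30 0.0907 0.0895
0.51 74 0.0904 0.0894
0.52 101 0.1016 0.0901
0.53 80 0.1006 0.0898
0.54 98 0.0953 0.094
0.55 125 0.104 0.1033
0.56 107 0.1044 0.1035
0.57 100 0.1047 0.1035
0.58 102 0.1044 0.1037
0.59 44 0.1031 0.1023
0.6 48 0.0902 0.0893
0.61 128 0.1035 0.1012
0.62 44 0.1035 0.0901
0.63 24 0.0902 0.09
```

View pics/w8.png

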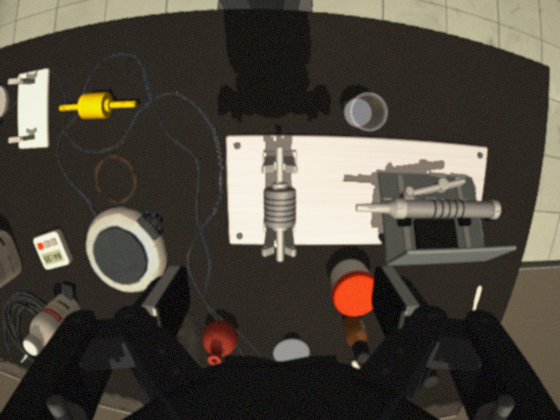

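The roller is seated with both axle tops at 0.0895, which agrees with 85+4 mm. The gun is at image (365–500,208), its lever hump near (435,187) and the guard at (450,255). Now I'll measure the gun in the tilted frame.

```bash
cat > g.py <<'E'
import sys
from h import *
f=np.load(f"pics/{sys.argv[1]}.npz");P=wcloud(f["d"],f["pos"],f["rot"]);ok=f["d"]>0;im=f["im"]
a=.045;S=np.array([.5618,.183,0]);R=np.array([[np.cos(a),-np.sin(a),0],[np.sin(a),np.cos(a),0],[0,0,1]])
Q=(P-S)@R; c,s=np.cos(np.radians(35)),np.sin(np.radians(35))
T=np.stack([c*Q[...,0]+s*Q[...,2],Q[...,1],-s*Q[...,0]+c*Q[...,2]],-1)  # tilt frame about stand origin
m=ok&(Q[...,1]>-.05)&(Q[...,1]<.2)&(abs(Q[...,0])<.11)&(Q[...,2]>.02);q=T[m];uq=np.argwhere(m)
np.save("pics/T.npy",q)
for y in np.arange(-.02,.19,.012):
    b=q[abs(q[:,1]-y)<.003]
    # profile: max z per x bin
    print(round(y,3)," ".join(f"{int(x*1000)}:{1000*b[abs(b[:,0]-x)<.003][:,2].max():.0f}" for x in np.arange(-.04,.14,.006) if (abs(b[:,0]-x)<.003).any()))
E
python3 g.py w8
```

```text
-0.02 109:-31 115:-19 121:-12 127:-12
-0.008 -40:100 49:74 55:73 97:-36 103:-27 109:-13 115:-9 121:-8 127:-10
0.004 -40:96 -34:97 49:75 55:74 97:-32 103:-26 109:-10 115:-6 121:-5 127:-11
0.016 -40:100 -34:99 43:72 49:76 55:74 97:-39 103:-27 109:-13 115:-7 121:-7 127:-10
0.028 -10:32 -4:33 1:33 7:32 13:32 19:30 25:34 31:30 43:78 49:79 55:79 61:73 67:31 73:30 79:31 85:30 91:32 97:31 103:96 109:99 115:-17
0.04 -10:33 -4:33 1:33 7:33 13:33 19:33 25:33 31:33 43:80 49:82 55:81 61:78 67:33 73:33 79:34 85:34 91:33 97:33 103:98 109:100
0.052 -10:33 -4:33 1:33 7:33 13:33 19:33 25:79 31:81 37:81 43:80 49:80 55:80 61:76 67:35 73:36 79:34 85:37 91:35 97:32 103:97 109:100
0.064 -10:35 -4:37 1:37 7:37 13:36 25:75 31:77 37:74 43:80 49:80 55:80 61:76 67:37 73:36 79:36 85:37 91:37 103:100 109:99
0.076 -10:33 -4:33 1:33 7:33 13:32 25:76 31:76 43:80 49:80 55:79 61:77 67:42 73:42 79:42 85:42 91:42 103:96 109:99
0.088 -10:33 -4:32 1:33 7:33 19:73 25:76 31:76 43:79 49:81 55:80 61:76 67:42 73:42 79:42 85:43 91:42 109:100
0.1 -10:33 -4:34 1:32 7:33 13:78 19:78 25:77 31:74 43:79 49:81 55:80 61:75 67:42 73:41 79:41 85:42 91:41 103:98 109:99
0.112 -10:33 -4:33 1:33 13:32 19:76 25:76 43:80 49:81 55:81 61:77 67:42 73:41 79:42 85:42 91:42 109:100
0.124 -10:33 -4:32 13:77 19:76 25:32 43:79 49:80 55:80 61:76 67:42 73:42 79:42 85:42 91:42 103:99 109:100
0.136 -10:33 -4:32 7:32 13:75 19:70 25:32 43:80 49:80 55:80 61:79 67:33 73:32 79:33 85:34 91:33 109:99
0.148 -10:32 -4:36 7:37 13:37 19:36 25:37 43:78 49:80 55:80 61:76 67:37 73:36 79:37 85:36 91:37 103:98 109:99
0.16 -10:32 1:33 7:33 13:33 19:33 25:32 43:79 49:80 55:79 61:76 67:33 73:33 79:32 85:33 91:33 109:100
0.172 -10:32 -4:33 1:32 7:33 13:32 19:32 25:32 37:72 43:79 49:81 55:81 61:80 67:33 73:33 79:33 85:32 91:32 109:100
0.184 -4:30 49:34 55:78
```

```bash
python3 - <<'E'
import numpy as np
q=np.load("pics/T.npy")
for y in np.arange(.04,.145,.004):
    b=q[(abs(q[:,1]-y)<.002)&(q[:,2]>.055)&(q[:,0]<.036)]
    d=q[(abs(q[:,1]-y)<.002)&(abs(q[:,0]-.083)<.008)]
    if len(b): print(round(y,3),"lever xmin/max",b[:,0].min().round(4),b[:,0].max().round(4),"z",b[:,2].max().round(4),len(b),"pad z",np.median(d[:,2]).round(4))
for y in (.14,.144,.148,.152,.156,.16,.06,.056,.052):
    d=q[(abs(q[:,1]-y)<.002)&(abs(q[:,0]-.083)<.008)];print(round(y,3),np.median(d[:,2]).round(4))
b=q[(q[:,2]>.058)&(abs(q[:,0]-.052)<.016)&(q[:,1]>.03)&(q[:,1]<.17)]
A=np.c_[2*b[:,0],2*b[:,2],np.ones(len(b))]
r=np.linalg.lstsq(A,b[:,0]**2+b[:,2]**2,rcond=None)[0];print("axis",r[:2],np.sqrt(r[2]+r[0]**2+r[1]**2))
E
```

```text
0.044 lever xmin/max 0.031 0.036 z 0.0785 19 pad z 0.0318
0.048 lever xmin/max 0.0287 0.0358 z 0.0811 22 pad z 0.0319
0.052 lever xmin/max 0.0286 0.0355 z 0.0812 21 pad z 0.0317
0.056 lever xmin/max 0.0302 0.0355 z 0.0802 7 pad z 0.0345
0.06 lever xmin/max 0.0292 0.0359 z 0.0764 20 pad z 0.0357
0.064 lever xmin/max 0.0281 0.0352 z 0.0765 21 pad z 0.0322
0.068 lever xmin/max 0.028 0.0343 z 0.0772 23 pad z 0.0314
0.072 lever xmin/max 0.0264 0.0328 z 0.0763 21 pad z 0.0393
0.076 lever xmin/max 0.0262 0.0319 z 0.0761 19 pad z 0.0404
0.08 lever xmin/max 0.0248 0.031 z 0.0761 18 pad z 0.0408
0.084 lever xmin/max 0.0247 0.0301 z 0.0762 19 pad z 0.0402
0.088 lever xmin/max 0.0228 0.0289 z 0.0763 21 pad z 0.0406
0.092 lever xmin/max 0.0174 0.0286 z 0.0766 30 pad z 0.0406
0.096 lever xmin/max 0.0142 0.0288 z 0.078 50 pad z 0.0407
0.1 lever xmin/max 0.0143 0.0296 z 0.078 45 pad z 0.0399
0.104 lever xmin/max 0.0138 0.0282 z 0.0775 30 pad z 0.0403
0.108 lever xmin/max 0.0177 0.0255 z 0.0768 11 pad z 0.0405
0.112 lever xmin/max 0.0177 0.0231 z 0.0763 15 pad z 0.0408
0.116 lever xmin/max 0.0164 0.0223 z 0.0764 19 pad z 0.0402
0.12 lever xmin/max 0.0153 0.022 z 0.0757 17 pad z 0.0401
0.124 lever xmin/max 0.0154 0.0207 z 0.077 16 pad z 0.0405
0.128 lever xmin/max 0.0139 0.0196 z 0.0767 17 pad z 0.0403
0.132 lever xmin/max 0.0134 0.0188 z 0.0758 16 pad z 0.0393
0.136 lever xmin/max 0.0161 0.0174 z 0.0738 2 pad z 0.0316
0.14 0.0313
0.144 0.0322
0.148 0.0354
0.152 0.0349
0.156 0.0315
0.16 0.0313
0.06 0.0357
0.056 0.0345
0.052 0.0317
axis [0.05028817 0.06883442] 0.01098209700549341
```

The barrel fit gives radius 10.98 mm. The squeeze point is about world (0.551,0.284,0.080), and pad and bench depths match (-28 and -37 mm). The rows cannot command tilt. I'll therefore try reaching beyond the arm's limit over free space to the left, where the pose is only approached, and see how the tool leans. The tool's yaw is kept radial there.

```bash
python3 -m inch '[[-0.03,0.02,0.03,0],[-0.035,0.02,0.03,0],[-0.035,0.03,0.015,0],[-0.035,0.035,0,0],[-0.035,0.035,0,0],[-0.035,0.035,0,0],[-0.035,0.035,0,0],[-0.035,0.035,0,0],[-0.035,0.035,0,0],[-0.035,0.035,0,0]]' && python3 -m inch '[[-0.035,0.035,0,0],[-0.035,0.035,0,0],[-0.035,0.035,0,0],[-0.035,0.035,0,0],[-0.035,0.03,0,0],[-0.035,0.02,0,0],[0,0,0,0]]'; python3 -c "
from workcell import *;s=sense();print(s['joints'],s['clock'])"
```

```text
clock: 12.05
tool_pos: [0.1999, 0.3995, 0.3615]
tool_rot: [[-0.001, -0.999, -0.045], [-0.001, -0.045, 0.999], [-1.0, 0.001, -0.001]]
wrist_force: [0.6, 0.9, 0.3]
width: 0.0852
clock: 12.75
tool_pos: [-0.0123, 0.5905, 0.3592]
tool_rot: [[-0.001, -0.999, -0.049], [-0.004, -0.049, 0.999], [-1.0, 0.001, -0.004]]
wrist_force: [0.4, -1.3, 0.1]
width: 0.0851
[1.59116534e+00 3.61362040e-01 4.85745860e-01 1.69909274e+00
 1.00175671e-03 1.54189069e+00] 12.75
```

The joints show wrist pitch = j2−j3+j4, and j4 grows with height towards its 2.27 limit. Going up should therefore saturate it and lean the tool outward.

```bash
python3 -m inch '[[0,0,0.05,0],[0,0,0.05,0],[0,0,0.05,0],[0,0,0.05,0],[0,0,0.05,0],[0,0,0.05,0],[0,0,0.05,0],[0,0,0.05,0]]'; python3 -c "
from workcell import *;s=sense();print(s['joints'],s['clock'])"
```

```text
clock: 13.55
tool_pos: [-0.0081, 0.6058, 0.5923]
tool_rot: [[-0.003, -0.999, -0.044], [0.237, -0.044, 0.971], [-0.972, -0.008, 0.237]]
wrist_force: [-0.3, 0.9, 0.7]
width: 0.0857
[ 1.58430982e+00  5.21460234e-01  1.45604578e+00  2.26638336e+00
 -1.74539231e-04  1.53953046e+00] 13.55
```

It works: the tool leans 13.7° outward, with j3 and j4 at their limits. More up and in, to reach 35°.

```bash
python3 -m inch '[[0,-0.03,0.04,0],[0,-0.03,0.04,0],[0,-0.03,0.04,0],[0,-0.03,0.04,0]]'; python3 -c "
from workcell import *;s=sense();print(s['joints'],s['clock'])"
```

```text
clock: 13.95
tool_pos: [-0.0089, 0.5321, 0.6866]
tool_rot: [[-0.005, -0.999, -0.044], [0.393, -0.042, 0.918], [-0.919, -0.012, 0.393]]
wrist_force: [-0.5, -0.3, 1.1]
width: 0.0852
[ 1.58826406e+00  3.55856147e-01  1.45553062e+00  2.26630498e+00
 -1.37426068e-03  1.54318963e+00] 13.95
```

```bash
python3 -m inch '[[0,-0.03,0.04,0],[0,-0.03,0.04,0],[0,-0.03,0.03,0],[0,-0.03,0.03,0],[0,0,0,0],[0,0,0,0]]'; python3 -c "
from workcell import *;s=sense();print(s['joints'],s['clock'])"
```

```text
clock: 14.55
tool_pos: [-0.0096, 0.4533, 0.7602]
tool_rot: [[-0.009, -0.999, -0.043], [0.525, -0.041, 0.85], [-0.851, -0.015, 0.525]]
wrist_force: [0.1, 0.3, -0.3]
width: 0.0855
[ 1.59452317  0.20698494  1.45579636  2.26633274 -0.0039005   1.54835466] 14.55
```

Leaning 31.7°, so one more row.

```bash
python3 -m inch '[[0,-0.025,0.025,0],[0,-0.01,0.01,0],[0,0,0,0],[0,0,0,0]]'; python3 -c "
from workcell import *;s=sense();print(s['joints'],s['clock'])"
```

```text
clock: 14.95
tool_pos: [-0.01, 0.4306, 0.7779]
tool_rot: [[-0.01, -0.999, -0.043], [0.559, -0.041, 0.828], [-0.829, -0.016, 0.559]]
wrist_force: [-0.6, 0.3, 0.5]
width: 0.0854
[ 1.59758143  0.16754856  1.45673306  2.26648567 -0.00499925  1.55047229] 14.95
```

Leaning 34.0° with the jaws in the tilt plane. I'll come back down towards the gun, turning the heading to +x on the way.

```bash
python3 -m inch '[[0,-0.012,0.012,0],[0.01,0.03,-0.035,0],[0.02,0.03,-0.035,-0.05],[0.03,0.01,-0.038,-0.1],[0.03,0,-0.04,-0.1],[0.03,0,-0.04,-0.1],[0.03,-0.01,-0.038,-0.1],[0.03,-0.01,-0.038,-0.1],[0.03,-0.02,-0.03,-0.1],[0.03,-0.02,-0.03,-0.1]]'; python3 -c "
from workcell import *;s=sense();print(s['joints'],s['clock'])"
```

```text
clock: 15.95
tool_pos: [0.2063, 0.4051, 0.5142]
tool_rot: [[0.359, -0.791, 0.496], [0.443, 0.612, 0.656], [-0.822, -0.016, 0.57]]
wrist_force: [-0.2, 0.5, -0.4]
width: 0.0852
[ 1.2273746  -0.28715129  0.00513985  1.2837099  -0.18998296  1.8240412 ] 15.95
```

```bash
python3 -m inch '[[0.028,-0.012,-0.031,-0.0855],[0.028,-0.012,-0.031,-0.0855],[0.028,-0.012,-0.031,-0.0855],[0.028,-0.012,-0.031,-0.0855],[0.028,-0.012,-0.031,-0.0855],[0.028,-0.012,-0.031,-0.0855],[0.028,-0.012,-0.031,-0.0855],[0.028,-0.012,-0.03,-0.0855],[0.026,-0.012,-0.025,-0.0855],[0.02,-0.008,-0.02,-0.0855]]' && python3 -m inch '[[0,0,0,0],[0,0,0,0]]'; python3 look.py w9; python3 g.py w9 >/dev/null; python3 - <<'E'
from h import *
q=np.load("pics/T.npy");s=sense();print(s["joints"])
b=q[(q[:,2]>.058)&(q[:,2]<.085)&(abs(q[:,0]-.052)<.016)&(q[:,1]>.03)&(q[:,1]<.17)]
A=np.c_[2*b[:,0],2*b[:,2],np.ones(len(b))]
r=np.linalg.lstsq(A,b[:,0]**2+b[:,2]**2,rcond=None)[0];print("axis",len(b),r[:2],np.sqrt(r[2]+r[0]**2+r[1]**2))
for y in np.arange(.084,.12,.004):
    b=q[(abs(q[:,1]-y)<.002)&(q[:,2]>.06)&(q[:,0]<.036)]
    if len(b): print(round(y,3),b[:,0].min().round(4),b[:,0].max().round(4),b[:,2].max().round(4))
for y in (.03,.09,.15):
    b=q[(abs(q[:,1]-y)<.01)&(abs(q[:,0]-.0503)<.012)&(q[:,2]>.075)]
    if len(b): i=b[:,2]>np.percentile(b[:,2],70);print("barrel crest",y,b[i].mean(0).round(4))
E
```

```text
clock: 16.95
tool_pos: [0.4762, 0.2889, 0.222]
tool_rot: [[0.569, -0.057, 0.82], [0.019, 0.998, 0.056], [-0.822, -0.017, 0.569]]
wrist_force: [-0.4, -0.8, 1.0]
width: 0.0851
clock: 17.15
tool_pos: [0.4753, 0.2903, 0.2234]
tool_rot: [[0.569, -0.062, 0.82], [0.022, 0.998, 0.061], [-0.822, -0.017, 0.569]]
wrist_force: [-0.3, 0.3, -0.2]
width: 0.0855
[0.47532223 0.29031903 0.2233972 ] 17.15
[ 0.75622131 -0.0185273  -0.51935139  0.58777641 -0.3836347   2.16406184]
axis 3271 [0.05051905 0.06882817] 0.010746146475890036
0.084 0.0233 0.0299 0.0773
0.088 0.0221 0.0291 0.0767
0.092 0.0205 0.0281 0.0767
0.096 0.0137 0.0275 0.0773
0.1 0.013 0.0287 0.0779
0.104 0.014 0.0285 0.0783
0.108 0.0159 0.0259 0.0774
0.112 0.0168 0.0231 0.0767
0.116 0.0157 0.0222 0.077
barrel crest 0.03 [0.0507 0.036  0.0804]
barrel crest 0.09 [0.0512 0.0894 0.0795]
barrel crest 0.15 [0.051  0.1496 0.0793]
```

View pics/w9.png

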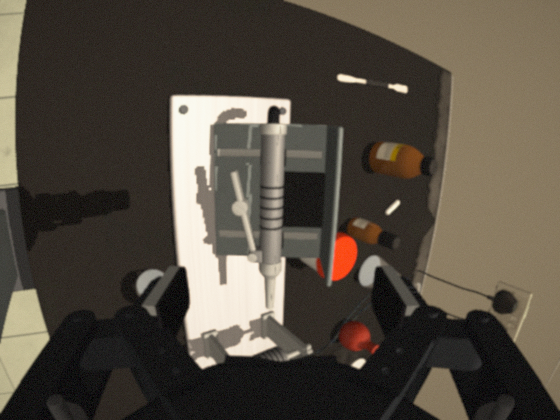

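The wrist view shows the barrel at (272,200), the lever hump at (240,207) and the guard at (335,200), all lined up with the jaws' opening direction. The second measurement agrees to under 1 mm.

```bash
cat > sq.py <<'E'
import sys
from h import *
a=.045;S=np.array([.5618,.183,0]);R=cv2.Rodrigues(np.array([0,0,a]))[0]
c,s=np.cos(np.radians(35)),np.sin(np.radians(35))
B=R@np.array([[c,0,-s],[0,1,0],[s,0,c]])
O=S+B@np.array([.0409,.1015,.0688])
st=sense();g=st["tool_pos"]+.006*st["tool_rot"][:,0]
l=(g-O)@B;print("grasp pt in squeeze frame mm",(l*1e3).round(1),"tool axes\n",(B.T@st["tool_rot"]).round(3),"w",st["width"],"t",st["clock"],"F",st["wrist_force"].round(1))
for t in sys.argv[1:]:
    t=np.array(eval(t))/1e3; print(t,"world delta",(B@(t-l)).round(4))
print("zsq",B[:,2].round(4),"xsq",B[:,0].round(4))
E
python3 sq.py "[0,0,100]" "[0,0,60]" "[0,0,2]"
```

```text
grasp pt in squeeze frame mm [ 20.9   9.9 155.7] tool axes
 [[-0.004 -0.023  1.   ]
 [-0.003  1.     0.023]
 [-1.    -0.003 -0.004]] w 0.085415048352003 t 17.2 F [-0.5  0.7 -0. ]
[0.  0.  0.1] world delta [ 0.0152 -0.0092 -0.0577]
[0.   0.   0.06] world delta [ 0.0382 -0.0082 -0.0904]
[0.    0.    0.002] world delta [ 0.0714 -0.0067 -0.1379]
zsq [-0.573  -0.0258  0.8192] xsq [0.8183 0.0368 0.5736]
```

Tool axes match the squeeze frame to about 1°. I'll pre-close a little for guard clearance and bring the fingers in along −z.

```bash
python3 -m inch '[[0.008,-0.003,-0.02,-0.01],[0.01,-0.003,-0.025,-0.01],[0.01,-0.002,-0.025,0],[0.01,0,-0.02,0],[0,0,0,0],[0,0,0,0]]' 45 20; python3 sq.py "[0,0,2]" "[0,0,1]"
```

```text
clock: 17.8
tool_pos: [0.5133, 0.2828, 0.1352]
tool_rot: [[0.571, -0.042, 0.82], [0.011, 0.999, 0.043], [-0.821, -0.015, 0.571]]
wrist_force: [-0.1, 0.7, 0.3]
width: 0.0701
grasp pt in squeeze frame mm [ 0.6  0.3 61.1] tool axes
 [[-0.004 -0.006  1.   ]
 [-0.014  1.     0.006]
 [-1.    -0.014 -0.004]] w 0.07007202690215454 t 17.8 F [-0.1  0.7  0.3]
[0.    0.    0.002] world delta [ 0.0334  0.0012 -0.0488]
[0.    0.    0.001] world delta [ 0.0339  0.0012 -0.0496]
zsq [-0.573  -0.0258  0.8192] xsq [0.8183 0.0368 0.5736]
```

```bash
python3 -m inch '[[0.01,0.0004,-0.0145,0],[0.01,0.0004,-0.0145,0],[0.007,0.0004,-0.0105,0],[0.005,0,-0.0075,0],[0.0019,0,-0.0026,0],[0,0,0,0],[0,0,0,0]]'; python3 sq.py "[0,0,1]"; cat > lev.py <<'E'
import sys
from h import *
import subprocess
n=sys.argv[1];subprocess.run(["python3","look.py",n]);subprocess.run(["python3","g.py",n],stdout=subprocess.DEVNULL)
q=np.load("pics/T.npy");L=[];C=[]
for y in np.arange(.056,.136,.004):
    b=q[(abs(q[:,1]-y)<.002)&(q[:,2]>.068)&(q[:,2]<.085)&(q[:,0]<.038)&(q[:,0]>.005)]
    k=q[(abs(q[:,1]-y)<.002)&(abs(q[:,0]-.051)<.014)&(q[:,2]>.0765)&(q[:,2]<.084)]
    print(round(y*1e3),len(b),*( (b[:,0].min()*1e3).round(1),(b[:,0].max()*1e3).round(1)) if len(b) else (), "bar",len(k),(k[:,0].mean()*1e3).round(1) if len(k) else "")
E
python3 lev.py v0
```

```text
clock: 18.5
tool_pos: [0.5475, 0.2839, 0.0852]
tool_rot: [[0.571, -0.041, 0.82], [0.011, 0.999, 0.042], [-0.821, -0.015, 0.571]]
wrist_force: [0.5, 0.0, -0.2]
width: 0.0702
grasp pt in squeeze frame mm [-0.1 -0.2  0.6] tool axes
 [[-0.004 -0.006  1.   ]
 [-0.015  1.     0.006]
 [-1.    -0.015 -0.004]] w 0.07020717054848133 t 18.5 F [ 0.5  0.  -0.2]
[0.    0.    0.001] world delta [-0.0002  0.0002  0.0004]
zsq [-0.573  -0.0258  0.8192] xsq [0.8183 0.0368 0.5736]
[0.54749016 0.28386103 0.08515948] 18.5
56 180 28.2 38.0 bar 155 48.9
60 80 28.6 38.0 bar 150 50.5
64 76 28.2 34.6 bar 149 50.0
68 77 27.1 33.5 bar 155 50.5
72 78 25.7 32.5 bar 151 50.3
76 83 25.4 31.6 bar 168 50.5
80 78 24.4 30.6 bar 163 50.5
84 94 23.0 29.7 bar 195 50.6
88 88 22.2 28.7 bar 176 50.5
92 97 16.9 27.7 bar 205 50.5
96 153 14.2 27.5 bar 189 50.4
100 227 5.1 28.5 bar 192 50.7
104 250 5.2 28.3 bar 231 50.5
108 200 5.0 26.4 bar 211 50.7
112 117 5.0 23.1 bar 233 50.6
116 115 15.5 22.5 bar 221 50.6
120 124 14.2 21.4 bar 223 50.6
124 124 13.5 20.6 bar 265 50.9
128 132 12.7 19.7 bar 237 51.0
132 125 11.8 18.4 bar 256 50.9
136 73 11.9 17.5 bar 254 50.9
```

The fingers are in place and touching nothing. The lever slope is −0.236 at rest and gives me the trigger angle. I'll close in small steps.

```bash
cat > ang.py <<'E'
import sys
from h import *
import subprocess
n=sys.argv[1];subprocess.run(["python3","look.py",n],stdout=subprocess.DEVNULL);subprocess.run(["python3","g.py",n],stdout=subprocess.DEVNULL)
q=np.load("pics/T.npy");X=[];Y=[];K=[]
for y in list(np.arange(.066,.088,.002))+list(np.arange(.116,.135,.002)):
    k=q[(abs(q[:,1]-y)<.001)&(q[:,2]>.0765)&(q[:,2]<.084)&(abs(q[:,0]-.051)<.018)]
    if len(k):K.append(k[:,0].mean())
    b=q[(abs(q[:,1]-y)<.001)&(q[:,2]>.0715)&(q[:,2]<.080)&(q[:,0]<np.mean(K)-.0085)&(q[:,0]>.008)]
    if len(b)>8: X.append(np.median(b[:,0]));Y.append(y)
p=np.polyfit(Y,X,1);r=np.polyval(p,Y)-X
s=sense();print("lever angle",np.arctan(p[0]).round(4),"n",len(Y),"res",r.std().round(5),"bar",np.mean(K).round(4),"w",s["width"].round(4),"t",s["clock"],"F",s["wrist_force"].round(1))
E
python3 -m inch '[[0,0,0,0],[0,0,0,0],[0,0,0,0]]' 90 20; python3 ang.py v1;python3 -m inch '[[0,0,0,0],[0,0,0,0]]' 105 20; python3 ang.py v2
```

```text
clock: 18.85
tool_pos: [0.5475, 0.2836, 0.0845]
tool_rot: [[0.57, -0.041, 0.82], [0.011, 0.999, 0.043], [-0.821, -0.016, 0.57]]
wrist_force: [-0.2, 0.4, 0.4]
width: 0.0555
this script no longer has the robot
clock: 19.1
tool_pos: [0.5474, 0.2836, 0.0843]
tool_rot: [[0.57, -0.041, 0.821], [0.011, 0.999, 0.043], [-0.822, -0.016, 0.57]]
wrist_force: [-0.4, 0.5, -0.4]
width: 0.0504
this script no longer has the robotException ignored in: <_io.TextIOWrapper mode='rw' encoding='UTF-8'>
Traceback (most recent call last):
BrokenPipeError: [Errno 32] Broken pipe
Exception ignored in: <_io.TextIOWrapper mode='rw' encoding='UTF-8'>
Traceback (most recent call last):
BrokenPipeError: [Errno 32] Broken pipe
```

```bash
sed -i 's/^n=sys.argv.*$/n=sys.argv[1]/; s/^import subprocess$//; s/^s=sense();print(/print(/; s/,"w",s\["width"\].*$/)/' ang.py; cat > a.sh <<'E'
python3 look.py $1; python3 g.py $1 >/dev/null; python3 ang.py $1
E
sed -n 3,30p ang.py; for i in v0; do python3 g.py $i>/dev/null; python3 ang.py $i;done; bash a.sh v2
```

```text
n=sys.argv[1]
q=np.load("pics/T.npy");X=[];Y=[];K=[]
for y in list(np.arange(.066,.088,.002))+list(np.arange(.116,.135,.002)):
    k=q[(abs(q[:,1]-y)<.001)&(q[:,2]>.0765)&(q[:,2]<.084)&(abs(q[:,0]-.051)<.018)]
    if len(k):K.append(k[:,0].mean())
    b=q[(abs(q[:,1]-y)<.001)&(q[:,2]>.0715)&(q[:,2]<.080)&(q[:,0]<np.mean(K)-.0085)&(q[:,0]>.008)]
    if len(b)>8: X.append(np.median(b[:,0]));Y.append(y)
p=np.polyfit(Y,X,1);r=np.polyval(p,Y)-X
print("lever angle",np.arctan(p[0]).round(4),"n",len(Y),"res",r.std().round(5),"bar",np.mean(K).round(4))
lever angle -0.2333 n 21 res 0.00027 bar 0.0506
[0.54748415 0.2835783  0.08434654] 19.15
lever angle -0.2305 n 21 res 0.00031 bar 0.0507
```

```bash
python3 -m inch '[[0,0,0,0],[0,0,0,0]]' 114 20|grep -E 'width|force'; bash a.sh v3;python3 -m inch '[[0,0,0,0],[0,0,0,0]]' 122 20|grep -E 'width|force'; bash a.sh v4
```

```text
wrist_force: [0.0, 0.7, -0.7]
width: 0.0474
[0.54745754 0.28358712 0.08430181] 19.4
lever angle -0.2339 n 21 res 0.00032 bar 0.0505
wrist_force: [-0.4, -0.1, -0.2]
width: 0.0445
[0.54745431 0.28356884 0.08432385] 19.65
lever angle -0.2348 n 21 res 0.00019 bar 0.0505
```

```bash
python3 -m inch '[[0,0,0,0],[0,0,0,0]]' 130 20|grep -E 'width|force'; bash a.sh v5;python3 -m inch '[[0,0,0,0],[0,0,0,0]]' 137 20|grep -E 'width|force'; bash a.sh v6
```

```text
wrist_force: [1.2, 0.1, -0.5]
width: 0.0422
[0.54745933 0.28361247 0.08434618] 19.9
lever angle -0.2369 n 21 res 0.00027 bar 0.0506
wrist_force: [0.3, -0.7, -0.7]
width: 0.0396
[0.54746699 0.28359783 0.08434203] 20.15
lever angle -0.2329 n 21 res 0.00024 bar 0.0505
```

```bash
python3 -m inch '[[0,0,0,0],[0,0,0,0]]' 143 20|grep -E 'width|force'; bash a.sh v7;python3 -m inch '[[0,0,0,0],[0,0,0,0]]' 149 20|grep -E 'width|force'; bash a.sh v8
```

```text
wrist_force: [0.2, -0.3, 0.3]
width: 0.0374
[0.54748115 0.28360757 0.08439794] 20.4
lever angle -0.2344 n 21 res 0.00033 bar 0.0506
wrist_force: [-1.3, -0.7, 2.3]
width: 0.0358
[0.54750506 0.28366126 0.0844927 ] 20.65
lever angle -0.2295 n 21 res 0.00023 bar 0.0499
```

```bash
python3 - <<'E'
import cv2,numpy as np
a=np.load("pics/v8.npz")["im"][:,:,::-1]
cv2.imwrite("pics/c8.png",cv2.resize(a[130:420,130:430],(0,0),fx=2,fy=2,interpolation=cv2.INTER_CUBIC))
E
```

```text
(no output)
```

View pics/c8.png

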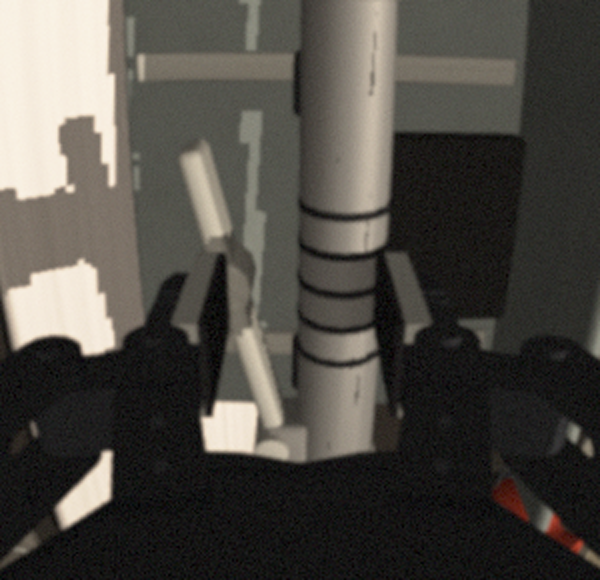

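The crop shows the left pad just touching the hump at (225,250) and the right pad the barrel at (385,260). The width reading therefore runs about 13 mm below true here, and the lever angle is the reliable gauge. Continue.

```bash
for k in 1; do python3 -m inch '[[0,0,0,0],[0,0,0,0]]' 154 20|grep -E 'width|force'; bash a.sh v9;python3 -m inch '[[0,0,0,0],[0,0,0,0]]' 158 20|grep -E 'width|force'; bash a.sh v10; done
```

```text
wrist_force: [-2.0, 0.1, 3.4]
width: 0.0343
[0.5475981  0.28369171 0.08461695] 20.9
lever angle -0.231 n 21 res 0.00036 bar 0.0493
wrist_force: [-3.5, -0.1, 5.6]
width: 0.0328
[0.54760115 0.28373686 0.08466062] 21.15
lever angle -0.2218 n 21 res 0.00023 bar 0.0486
```

```bash
python3 -m inch '[[0,0,0,0],[0,0,0,0]]' 162 20|grep -E 'width|force'; bash a.sh v11;python3 -m inch '[[0,0,0,0],[0,0,0,0]]' 166 20|grep -E 'width|force'; bash a.sh v12
```

```text
wrist_force: [-3.5, -0.8, 6.9]
width: 0.0313
[0.54760453 0.28375768 0.08475243] 21.4
lever angle -0.2079 n 21 res 0.00042 bar 0.0481
wrist_force: [-5.0, -0.6, 7.7]
width: 0.0298
[0.54764441 0.28379058 0.08486976] 21.65
lever angle -0.1899 n 21 res 0.00046 bar 0.0476
```

```bash
python3 -m inch '[[-0.0006,0,0.0008,0],[0,0,0,0],[0,0,0,0]]' 176 20|grep -E 'width|force'; bash a.sh v13;python3 -m inch '[[0,0,0,0],[0,0,0,0]]' 183 20|grep -E 'width|force'; bash a.sh v14
```

```text
wrist_force: [-1.1, 0.5, 2.6]
width: 0.0268
[0.54702022 0.28371728 0.08521473] 22.0
lever angle -0.3039 n 21 res 0.00458 bar 0.0456
wrist_force: [-1.3, 0.3, 4.0]
width: 0.024
[0.5469681  0.28373484 0.08527505] 22.25
lever angle -0.3451 n 19 res 0.00425 bar 0.0445
```

```bash
cat > ang.py <<'E'
import sys
from h import *
q=np.load("pics/T.npy")
k=q[(q[:,1]>.137)&(q[:,1]<.165)&(q[:,2]>.0745)&(q[:,2]<.084)&(abs(q[:,0]-.049)<.02)]
A=np.c_[2*k[:,0],2*k[:,2],np.ones(len(k))];r=np.linalg.lstsq(A,k[:,0]**2+k[:,2]**2,rcond=None)[0];bx=r[0]
kk=q[(q[:,1]>.07)&(q[:,1]<.088)&(q[:,2]>.0775)&(q[:,2]<.084)&(abs(q[:,0]-.049)<.015)]
X=[];Y=[]
for y in list(np.arange(.066,.089,.002))+list(np.arange(.116,.135,.002)):
    b=np.sort(q[(abs(q[:,1]-y)<.001)&(q[:,2]>.0715)&(q[:,2]<.0785)&(q[:,0]<bx-.001)&(q[:,0]>.002)][:,0])
    if len(b)<6: continue
    b=b[b<b[3]+.0075]; X.append((np.percentile(b,10)+np.percentile(b,90))/2);Y.append(y)
X=np.array(X);Y=np.array(Y)
for _ in range(4):
    p=np.polyfit(Y,X,1);r=abs(np.polyval(p,Y)-X);g=r<max(.0008,1.5*np.median(r));X,Y=X[g],Y[g]
print("angle",np.arctan(p[0]).round(4),"n",len(Y),"res",r.max().round(5),"bar",bx.round(4),kk[:,0].mean().round(4),"gap@.124",(bx-np.polyval(p,.124)).round(4),"Y",Y.min().round(3),Y.max().round(3))
E
for i in v0 v8 v10 v12 v13 v14; do python3 g.py $i>/dev/null; echo $i;python3 ang.py $i;done
```

```text
v0
angle -0.2326 n 22 res 0.00023 bar 0.051 0.0506 gap@.124 0.0337 Y 0.066 0.134
v8
angle -0.2316 n 22 res 0.00016 bar 0.0502 0.0498 gap@.124 0.0337 Y 0.066 0.134
v10
angle -0.2205 n 21 res 0.00059 bar 0.049 0.0485 gap@.124 0.0329 Y 0.066 0.134
v12
angle -0.1913 n 19 res 0.00061 bar 0.0479 0.0475 gap@.124 0.0306 Y 0.066 0.134
v13
angle -0.2718 n 14 res 0.00074 bar 0.046 0.0455 gap@.124 0.0336 Y 0.074 0.134
v14
angle -0.2391 n 10 res 9e-05 bar 0.0448 0.0444 gap@.124 0.0336 Y 0.116 0.134
```

```bash
python3 - <<'E'
from h import *
for n in("w9","v0","v7","v8","v12","v14"):
    f=np.load(f"pics/{n}.npz");P=(wcloud(f["d"],f["pos"],f["rot"])-f["pos"])@f["rot"];ok=f["d"]>0
    dark=f["im"].max(-1)<75
    print(n)
    for nm,sg in(("z+",1),("z-",-1)):
        for x0 in np.arange(-.04,.036,.006):
            b=P[ok&dark&(abs(P[...,0]-x0)<.003)&(P[...,2]*sg>.002)&(P[...,2]*sg<.07)&(abs(P[...,1])<.016)]
            if len(b)>4: print(" ",nm,"x",round(x0*1e3),len(b),"z",(b[:,2].min()*1e3).round(1),(b[:,2].max()*1e3).round(1),"y",(b[:,1].min()*1e3).round(1),(b[:,1].max()*1e3).round(1))
a=np.load("pics/v14.npz")["im"][:,:,::-1]
cv2.imwrite("pics/c14.png",cv2.resize(a[130:420,130:430],(0,0),fx=2,fy=2,interpolation=cv2.INTER_CUBIC))
E
```

```text
w9
  z+ x -40 368 z 41.3 55.5 y -10.2 12.6
  z+ x -34 327 z 41.3 55.4 y -10.1 12.8
  z+ x -28 297 z 41.5 55.6 y -10.4 12.3
  z+ x -22 255 z 41.5 55.4 y -10.5 12.5
  z+ x -16 134 z 41.5 48.1 y -10.7 12.0
  z- x -40 368 z -57.1 -42.6 y -10.8 12.8
  z- x -34 333 z -57.1 -42.8 y -10.0 12.5
  z- x -28 281 z -57.1 -42.6 y -9.7 12.4
  z- x -22 237 z -56.3 -42.8 y -9.2 12.6
  z- x -16 87 z -49.7 -42.9 y -7.3 12.2
v0
  z+ x -40 275 z 33.8 48.4 y -9.2 12.6
  z+ x -34 322 z 33.9 48.2 y -10.3 12.4
  z+ x -28 283 z 33.9 48.2 y -10.8 12.8
  z+ x -22 488 z 34.0 66.0 y -10.0 15.8
  z+ x -16 480 z 34.0 65.9 y -10.0 16.0
  z+ x -10 364 z 34.0 65.9 y -12.3 15.9
  z+ x -4 734 z 2.0 65.8 y -14.1 16.0
  z+ x 2 464 z 2.0 65.6 y -14.7 16.0
  z+ x 8 231 z 20.3 65.6 y -14.7 16.0
  z+ x 14 207 z 64.2 65.8 y -14.5 15.9
  z+ x 20 206 z 64.2 65.6 y -14.8 16.0
  z+ x 26 155 z 64.2 65.8 y -15.8 15.7
  z+ x 32 2149 z 24.8 65.7 y -16.0 16.0
  z- x -40 287 z -48.7 -35.2 y -9.2 12.6
  z- x -34 286 z -48.9 -35.3 y -8.6 12.5
  z- x -28 284 z -48.9 -35.4 y -10.1 12.5
  z- x -22 238 z -48.7 -35.4 y -10.4 12.3
  z- x -16 18
[... 2987 characters left out ...]
10 424 z 11.1 66.1 y -15.5 15.8
  z+ x -4 629 z 2.0 66.0 y -16.0 15.7
  z+ x 2 293 z 10.7 66.1 y -15.8 15.9
  z+ x 8 230 z 15.1 66.2 y -15.7 16.0
  z+ x 14 210 z 64.3 66.1 y -15.6 16.0
  z+ x 20 216 z 64.5 66.3 y -15.8 15.9
  z+ x 26 163 z 64.4 66.2 y -15.9 15.9
  z+ x 32 1677 z 18.4 66.0 y -16.0 16.0
  z- x -40 352 z -32.7 -12.5 y -9.5 13.6
  z- x -34 138 z -26.2 -12.5 y -9.4 12.3
  z- x -28 178 z -26.2 -12.5 y -7.3 12.7
  z- x -22 177 z -26.4 -12.4 y -7.2 12.4
  z- x -16 168 z -26.4 -12.5 y -9.7 12.3
  z- x -10 124 z -25.6 -12.7 y -9.3 12.4
  z- x -4 89 z -18.9 -2.2 y -10.5 12.1
  z- x 2 313 z -23.9 -2.3 y -15.8 15.9
  z- x 8 69 z -32.0 -6.2 y -14.9 15.8
  z- x 14 8 z -23.5 -20.2 y 4.7 9.2
```

View pics/c14.png

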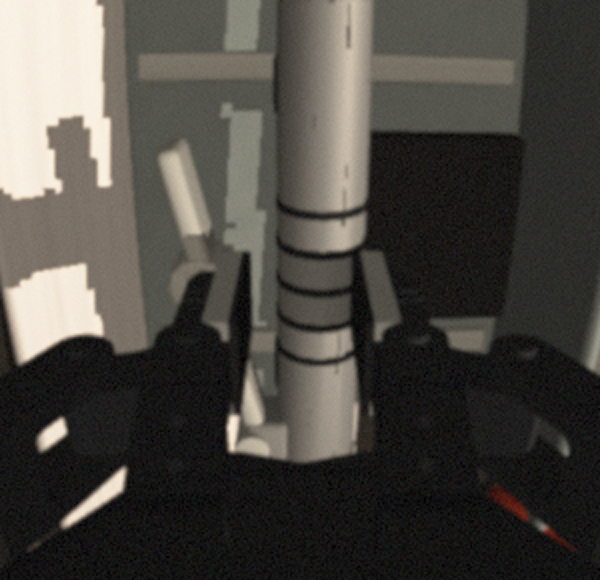

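The crop and the finger cloud show the tips about 3 mm behind the reported TCP, not 25 mm ahead. The left finger is therefore riding over the hump at (190,280), and this also explains the drum's 26 mm chord. I'll back off, reopen and go about 23 mm deeper.

```bash
python3 -m inch '[[-0.006,-0.0003,0.0085,0],[-0.006,-0.0003,0.0085,0],[0,0,0,0]]' && python3 -m inch '[[0,0,0,0],[0,0,0,0],[0,0,0,0],[0,0,0,0]]' 45 20; bash a.sh u0; python3 sq.py "[0,0,-22]" "[0,0,0]"
```

```text
clock: 22.6
tool_pos: [0.5344, 0.2832, 0.1034]
tool_rot: [[0.571, -0.041, 0.82], [0.011, 0.999, 0.043], [-0.821, -0.015, 0.571]]
wrist_force: [1.0, -0.7, 0.1]
width: 0.0238
clock: 23.0
tool_pos: [0.5349, 0.2829, 0.1019]
tool_rot: [[0.57, -0.041, 0.821], [0.01, 0.999, 0.043], [-0.822, -0.016, 0.57]]
wrist_force: [0.5, -0.9, -0.7]
width: 0.0703
[0.53485354 0.28289104 0.10187426] 23.0
angle -0.233 n 22 res 0.00037 bar 0.0513 0.0509 gap@.124 0.0338 Y 0.066 0.134
grasp pt in squeeze frame mm [-0.9 -0.6 21.5] tool axes
 [[-0.005 -0.006  1.   ]
 [-0.015  1.     0.006]
 [-1.    -0.015 -0.005]] w 0.0703365086973112 t 23.05 F [-0.1 -0.3  0.2]
[ 0.     0.    -0.022] world delta [ 0.0256  0.0018 -0.0351]
[0. 0. 0.] world delta [ 0.013   0.0012 -0.0171]
zsq [-0.573  -0.0258  0.8192] xsq [0.8183 0.0368 0.5736]
```

```bash
python3 -m inch '[[0.009,0.0008,-0.012,0],[0.009,0.0007,-0.012,0],[0.006,0.0003,-0.008,0],[0.0022,0,-0.003,0],[0,0,0,0],[0,0,0,0]]' && python3 -m inch '[[0,0,0,0],[0,0,0,0],[0,0,0,0]]' 95 20; bash a.sh u1; python3 sq.py | head -1; python3 -c "
from workcell import *"; python3 -m inch '[[0,0,0,0],[0,0,0,0]]' 104 20|grep -E 'width|force'; bash a.sh u2
```

```text
clock: 23.65
tool_pos: [0.561, 0.2847, 0.0673]
tool_rot: [[0.57, -0.041, 0.821], [0.01, 0.999, 0.043], [-0.822, -0.016, 0.57]]
wrist_force: [0.1, 0.6, -0.4]
width: 0.0702
clock: 23.95
tool_pos: [0.561, 0.2849, 0.0675]
tool_rot: [[0.57, -0.041, 0.82], [0.011, 0.999, 0.043], [-0.821, -0.015, 0.57]]
wrist_force: [-1.0, -0.2, 0.0]
width: 0.0537
[0.56104275 0.28491951 0.06753327] 23.95
angle -0.2335 n 21 res 0.00026 bar 0.0527 0.0521 gap@.124 0.0336 Y 0.068 0.134
grasp pt in squeeze frame mm [  0.9   0.2 -21.7] tool axes
wrist_force: [-0.5, 1.5, -0.0]
width: 0.0506
[0.56101919 0.2848286  0.06720847] 24.2
angle -0.2295 n 21 res 0.00047 bar 0.054 0.0535 gap@.124 0.0335 Y 0.068 0.134
```

```bash
python3 -m inch '[[0,0,0,0],[0,0,0,0]]' 112 20|grep -E 'width|force'; bash a.sh u3;  python3 -m inch '[[0,0,0,0],[0,0,0,0]]' 119 20|grep -E 'width|force'; bash a.sh u4
```

```text
wrist_force: [-1.1, 0.9, 0.4]
width: 0.0483
[0.56109641 0.28490468 0.06723389] 24.45
angle -0.2113 n 21 res 0.00031 bar 0.0543 0.0537 gap@.124 0.0322 Y 0.068 0.134
wrist_force: [-1.6, 2.0, 2.5]
width: 0.046
[0.56118649 0.2850099  0.0673469 ] 24.7
angle -0.1658 n 21 res 0.00024 bar 0.0533 0.0526 gap@.124 0.0288 Y 0.068 0.134
```

```bash
python3 -m inch '[[0,0,0,0],[0,0,0,0]]' 127 20|grep -E 'width|force'; bash a.sh u5;  python3 -m inch '[[0,0,0,0],[0,0,0,0]]' 131 20|grep -E 'width|force'; bash a.sh u6
```

```text
wrist_force: [-2.7, 2.5, 3.7]
width: 0.0429
[0.56122982 0.28508928 0.06741479] 24.95
angle -0.1139 n 21 res 0.00034 bar 0.0521 0.0514 gap@.124 0.025 Y 0.068 0.134
wrist_force: [-2.2, 2.6, 3.4]
width: 0.0415
[0.56117882 0.28506034 0.06733644] 25.2
angle -0.087 n 21 res 0.00062 bar 0.0513 0.0506 gap@.124 0.0231 Y 0.068 0.134
```

```bash
python3 -m inch '[[0,0,0,0],[0,0,0,0]]' 133 20|grep -E 'width|force'; bash a.sh u7;  python3 -m inch '[[0,0,0,0],[0,0,0,0]]' 134 20|grep -E 'width|force'; bash a.sh u8
```

```text
wrist_force: [-3.0, 3.7, 3.7]
width: 0.041
[0.56114548 0.28502887 0.06729166] 25.45
angle -0.075 n 21 res 0.00022 bar 0.051 0.0503 gap@.124 0.0222 Y 0.068 0.134
wrist_force: [-3.8, 3.1, 4.4]
width: 0.0409
[0.56111203 0.28498879 0.0672236 ] 25.7
angle -0.0679 n 21 res 0.00024 bar 0.0506 0.0501 gap@.124 0.0217 Y 0.068 0.134
```

Travel is about 0.16 rad and the width has plateaued at 41 mm: the pressure point. Hold for a second, then check.

```bash
python3 -m inch '[[0,0,0,0],[0,0,0,0],[0,0,0,0],[0,0,0,0],[0,0,0,0],[0,0,0,0],[0,0,0,0],[0,0,0,0],[0,0,0,0]]'|grep -E 'clock|width|force'; bash a.sh u9
```

```text
clock: 26.65
wrist_force: [-2.8, 5.5, 4.1]
width: 0.0407
[0.56109959 0.28491129 0.06717394] 26.65
angle -0.0689 n 21 res 0.00034 bar 0.0505 0.0501 gap@.124 0.0216 Y 0.068 0.134
```

It held steady at 0.164 rad. Now through to the stop, holding for about a second.

```bash
python3 -m inch '[[0,0,0,0],[0,0,0,0],[0,0,0,0],[0,0,0,0]]' 158 20|grep -E 'clock|width|force'; bash a.sh u10; python3 -m inch '[[0,0,0,0],[0,0,0,0]]' 168 20|grep -E 'clock|width|force'; bash a.sh u11; python3 -m inch '[[0,0,0,0],[0,0,0,0],[0,0,0,0],[0,0,0,0],[0,0,0,0],[0,0,0,0],[0,0,0,0],[0,0,0,0],[0,0,0,0],[0,0,0,0]]' |grep -E 'clock|width|force'; bash a.sh u12
```

```text
clock: 27.1
wrist_force: [-4.5, 4.1, 6.8]
width: 0.0327
[0.56131699 0.2851467  0.06765439] 27.1
angle 0.0746 n 18 res 0.00047 bar 0.0473 0.0469 gap@.124 0.0102 Y 0.068 0.134
clock: 27.35
wrist_force: [-6.1, 4.7, 9.2]
width: 0.031
[0.56135478 0.28519104 0.06785186] 27.35
angle 0.0965 n 20 res 0.0005 bar 0.0468 0.0464 gap@.124 0.0086 Y 0.068 0.134
clock: 28.4
wrist_force: [-5.5, 3.7, 9.9]
width: 0.031
[0.56133643 0.2851691  0.0678443 ] 28.4
angle 0.0964 n 19 res 0.00038 bar 0.0468 0.0463 gap@.124 0.0086 Y 0.07 0.134
```

At the stop: travel is 0.33 rad and the width stays at 31 mm although closed further on command. It was held for over 1 s. Release and back out along +z.

```bash
python3 -m inch '[[0,0,0,0],[0,0,0,0],[0,0,0,0],[0,0,0,0],[0,0,0,0]]' 45 20|grep -E 'clock|width|force'; python3 -m inch '[[-0.006,-0.0003,0.0085,0],[-0.012,-0.0005,0.017,0],[-0.017,-0.0008,0.0245,0],[-0.02,-0.001,0.0285,0],[-0.02,-0.001,0.0285,0],[-0.02,-0.001,0.0285,0],[-0.005,0,0.01,0],[0,0,0,0],[0,0,0,0]]'; bash a.sh x0; python3 - <<'E'
from h import *
f=np.load("pics/x0.npz");print(sense()["wrist_force"])
im,d=get_image("top");P=cloud("top",d);im2,d2=get_image("scene")
np.savez("pics/end.npz",d=d,d2=d2)
P0=cloud("top",np.load("pics/top0.npz")["d"])
for n,dd in(("scene",d2),):
    Q=cloud(n,dd);s=(dd>0)&(Q[...,2]>.06)&(Q[...,2]<.115)&(abs(Q[...,1]-.083)<.022)
    for x in np.arange(.5,.64,.01):
        a=Q[s&(abs(Q[...,0]-x)<.005)]
        if len(a): print(round(x,3),a[:,2].max().round(4),end=" ")
a=cv2.resize(im[140:260,130:280,::-1],(400,320),interpolation=cv2.INTER_CUBIC);b=cv2.resize(im2[100:220,145:295,::-1],(400,320),interpolation=cv2.INTER_CUBIC)
w=f["im"][:,:,::-1][:280]
o=np.zeros((600,800,3),np.uint8);o[:320,:400]=a;o[:320,400:]=b;o[320:,:560]=w;cv2.imwrite("pics/end.png",o)
E
```

```text
clock: 28.95
wrist_force: [0.7, 0.3, 0.6]
width: 0.0702
clock: 29.85
tool_pos: [0.4609, 0.2802, 0.2128]
tool_rot: [[0.57, -0.041, 0.82], [0.011, 0.999, 0.043], [-0.821, -0.015, 0.57]]
wrist_force: [-0.0, -0.3, -0.3]
width: 0.0701
[0.46085693 0.28016476 0.21279085] 29.85
angle -0.2401 n 22 res 0.00037 bar 0.0523 0.052 gap@.124 0.0339 Y 0.066 0.134
[-0.54250959  0.54404779  0.13210639]
0.5 0.0879 0.51 0.1079 0.52 0.1083 0.53 0.0974 0.54 0.102 0.55 0.1046 0.56 0.1036 0.57 0.1045 0.58 0.1024 0.59 0.1009 0.6 0.0976 0.61 0.1097 0.62 0.104 0.63 0.0872
```

View pics/end.png

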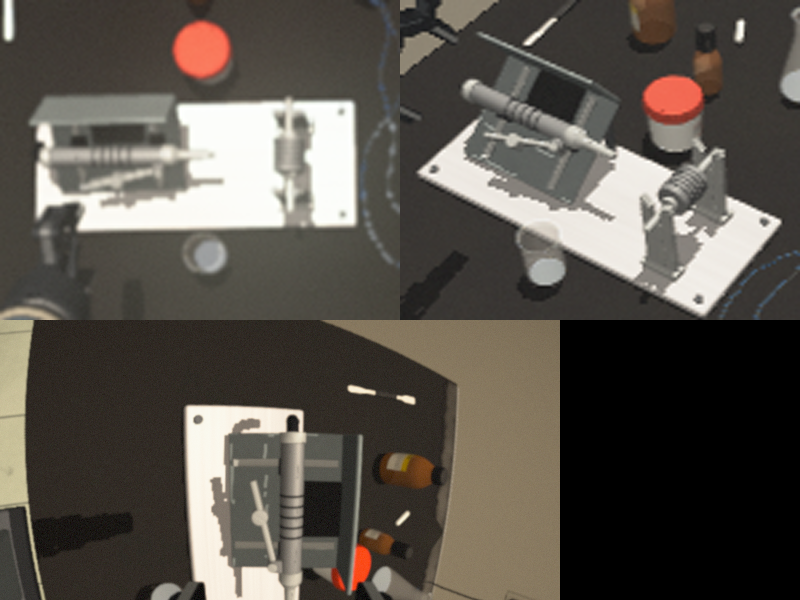

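The end view shows the roller seated in both slots at (290,150) and (685,190). The trigger has sprung back at (260,517), the pot and beaker are where they were, and the robot is clear. Handing in.

```bash
python3 -c "
from workcell import *;print(close_job())"
```

```text
the job is handed in; nothing more can be done
None
```

I did the whole job in the order asked and handed it in at about 30 s on the robot's clock. No verdict was reported.

- **Roller:** I took it from the rest, lowered it into both slots and let go only with about 14 N of contact. Both axle tops then read about 89.5 mm, as they should when fully seated. After the squeeze, the scene camera read 87–88 mm at the axle ends, within its error, and the picture shows the roller still in both slots.
- **Pressure point:** the trigger stood at about 0.164 rad (nominal 0.16), 41 mm across, and was held for about 1.2 s. The 0.004 rad excess is within my measuring noise, so I cannot rule out a very slight press into the second stage.
- **Second stage:** it went to the stop at about 0.33 rad in total (nominal 0.32) and was held for about 1.3 s. The width reading there was 31 mm, against a nominal 33 mm.
- **Release:** the trigger sprang back to its rest angle.
- **Beaker, pot and dish:** the beaker and pot look unmoved in the last picture. I did not photograph the dish again after the pick-up, but the arm never went near it after that.

Some things did not go as described or planned:

- **Fingertips:** they sit about 3 mm behind the reported tool point, not 25 mm ahead of it. I therefore held the drum above its middle. My first try at the trigger also slipped off the hump after a partial press of about 0.045 rad. I backed off, the trigger returned to rest, and I repeated it deeper.
- **Tool tilt:** the moves cannot command tilt, so I got the 35° lean by driving the arm against its reach limits in free space.

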